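# Lock the fit-up carriage with the snap-hook tie link

### The job

Crank the handwheel until the carriage's pointer stands on the long line of the scale. Then take the steel tie link off the timber packers, drop its ring over the bed's upright lock pin right down onto the shoulder, and swing the hook end against the carriage's eye until the eye pushes the sprung gate in, passes it and the gate springs shut behind it. Leave the link lying flat, ring on the pin and hooked to the eye, with the pointer still on the long line, and do not disturb the other things on the bench.

Things in the scene. Friction and masses are not known exactly. Their poses are not given: they have to be found in the camera images.
- carriage (a joint): Carriage position along the bed in m: 0 is nearest the lock pin, growing as it moves away from the pin, towards the handwheel. Pointer on the long line at 0.045. Geared to the handwheel, 12 mm per turn, no backlash, stays where left. A blue plate 190 x 120 mm, top 55 mm above the bench, with a flanged pipe stub (72 mm tall, 74 mm across) standing on it 105 mm in +x from the eye leg.
- handwheel (a joint): Handwheel angle in rad, growing clockwise seen from above; carriage = handwheel x 0.012 / (2 pi). Clockwise moves the carriage away from the pin. Friction about 0.06 N m.
- wheel_axis (a point): Centre of the dark steel handwheel (130 mm across, vertical axis) on top of the blue gearbox; the wheel's top face is 4 mm above this point. Axes as the bed: z up, y along the bed from wheel to pin, x away from the robot.
- crank_mid (a point): Middle of the black upright crank grip on the handwheel, 50 mm from the wheel's axis: round, 26 mm across, 62 mm tall (this point is 34 mm above its foot and 28 mm below its top). It spins freely on its own axis.
- pointer (a point): Tip of the steel pointer at the carriage's far edge, over the white scale.
- long_mark (a point): The long black line of the white scale on the bed, at its centre; the other lines are shorter, 10 mm apart. x and y axes as the bed (y runs along the bed from the handwheel end to the pin end).
- pin_base (a point): On the upright lock pin's axis, at the shoulder (44 mm across, 55 mm above the bench) where the ring comes to lie. Pin 18 mm thick, 36 mm tall above the shoulder, top 9 mm tapered. Axes as the bed: x away from the robot, y away from the handwheel. The eye leg lies exactly in the -y direction from here, 150 mm away when the pointer is on the long line.
- eye_leg (a point): In the axis of the upright leg, nearest the pin, of the carriage's eye, 7 mm above the carriage top. The eye is an inverted U of 14 mm round bar, 68 mm tall above the carriage top, its other leg 55 mm farther from the pin.
- tie_link: The loose tie link with the snap hook: flat steel, 14 mm thick, 199 mm long, 76 mm wide at the hook, about 0.3 kg. Origin on the ring's axis, at the underside. Axes: x from the ring towards the hook, y to the gate (mouth) side, z up. At the start it lies flat on two timber packers 35 mm tall, nothing under the shank.
- link_grip (a point): Middle of the link's shank, half-way up: the place to grip it across its 24 mm width. The shank is straight for 25 mm either way of here; middle of mass about 30 mm towards the hook. Axes as tie_link. Ring centre at x = -58 mm, hook_seat at x = +92 mm, both at y = 0.
- link_ring (a point): Centre of the link's ring, half-way up (7 mm over the underside): bore 26 mm, 44 mm outside. Axes as tie_link.
- hook_seat (a point): Point inside the hook, half-way up, where the eye leg's axis belongs, 150 mm from the ring's centre. Axes as tie_link. Inside of the hook: x from -45 to +13 mm from here, closed at y = -14 mm by the spine (an eye leg touches it at y = -7 mm). The mouth, at y = +43 mm, is closed by the gate; hinge end and nose reach to y = +48 mm.
- gate (a joint): Sprung gate in rad, a dark 10 mm round bar along the mouth, hinged at hook_seat x = -45, y = +43 mm, tip at x = +8 mm. 0 shut; swings inward only, to 1.3. Spring 0.08 N m shut, 0.2 at 1 rad (2 to 4 N on the eye). Pushed over the eye (link moving to its +y side) it opens to about 1 rad and snaps to 0 once the eye leg's axis is about at hook_seat's y or nearer the spine.
- v_block: Bystander: dark steel V-block, 100 x 60 x 50 mm. Origin under its centre.
- spirit_level: Bystander: red spirit level standing on edge, 200 mm long, 50 mm tall. Origin under its centre.
- corner_magnet: Bystander: grey L-shaped welding magnet, 70 x 80 x 20 mm. Origin under the middle of one leg.
Things that resemble listed ones, but are neither listed nor needed, are in the scene too. What is meant by the tie_link is not orange or purple, and is the larger of those in its own colour.

How it is judged:
By the outcome, as a careful person would: the job done as asked, in the order asked, and still so for the second after the job is handed in, with the robot touching nothing.
It also fails if it takes over 72 s, if anything falls off the work surface, if the arm or the gripper's body presses on something with over 40 N, if the wrist force passes 120 N, or if a joint passes its speed limit or range.

### The arm

A 6-joint arm with a two-finger parallel gripper is mounted at the origin on the work surface. World frame = base frame: x ahead of the robot, y to its left, z up, the work surface at z = 0. Lengths are in m, angles in rad, forces in N, time in s.
With the tool pointing down it reaches from about 0.3 to 0.775 m from the base axis. Payload 14.6 kg.
Tool frame: the origin (TCP) lies at the very end of the fingers, on their centre line; the grasp point (between the pads) lies 19 mm behind it (ctrl.hold_point_z is the distance from the TCP to the grasp point, in m); x points along the fingers, y is the direction in which the jaws open and shut, and the axes are right-handed (so a half turn about x gives the same grasp; the last joint's range is limited). The gripper opens to 94 mm and grips with 3 to 60 N. Pads are 16 mm wide; open, the fingers measure 119 mm over their backs; the gripper's body (75 mm by 177 mm) begins 78 mm behind the grasp point.
Start: joints at [1.269, 0.3, 1.521, -0, 1.321, -0.067], TCP at [0.128, 0.535, 0.205] pointing down, gripper open.
Joint ranges: [-3.03, 3.03], [-0.79, 2.21], [0.23, 2.52], [-1.04, 4.18], [0, 3.07], [-2.55, 2.55]. Speed limits (rad/s): [2.22, 2.22, 2.57, 3.14, 3.14, 3.14].

### API

Orientations are given as [roll, pitch, yaw] about the fixed x, y, z axes, in that order (R = Rz(yaw) Ry(pitch) Rx(roll)).
In Python, from station import get_obs, camera, ticket, ctrl gives the robot as it stands.
- The arm moves only by the tool step_arm, never from a script. Its argument "motion" is a list that holds one entry, the list of rows, each a list of 6 numbers: the shift along the tool's x, y, z in m, then the turn, a rotation vector about the tool's x, y, z in degrees. A call has 1 to 12 rows; each row shifts and turns the commanded pose from where the row before left it, along the tool's axes as they then stand; what a row does not reach is not made up. A row lasts 1/8 s, in which the tool goes at most 62.5 mm and 10.7 degrees, less where a joint would pass 70% of its speed; a pose out of reach is approached as far as the arm can. A call is refused whole if a number of a shift passes 0.0625 or a number of a turn 10.7, either way. A call with a gripper value outside its range is refused whole. "fingers" is the finger opening in m, from 0 to 0.094, set as the call begins (left out, the last holds). The fingers move at their own pace and stop on an object; "squeeze" is the grip in N (left out, the last holds). Time passes only in rows, so rows that do not move let the fingers close. It gives the time, the measured TCP pose, the force and the opening at its end, in the units of the state.
- get_obs(): the state, without advancing time (a new reading comes with each control period).
- camera(name): name is "side" or "top" or "wrist"; returns a dict with "pixels" (384x512x3 uint8, red, green, blue), "fx", "fy", "cx", "cy" (pixels), "extrinsics" (4x4, takes a point from world to camera coordinates); the wrist camera has in their place "T_tool_cam" (4x4, takes a point from camera to tool coordinates, whose origin is the TCP and whose axes are the tool frame's). Camera axes: x right, y up, looking along -z (the intrinsics and any distortion apply to the point x, -y, -z); pixel columns grow to the right and rows downward; lengths in m; the calibration is good to about 2 mm. A picture is of the moment at which its call begins: read the wrist's pose just before it. There is no depth.
- ticket.hand_in(): hands the job in, once; it reports no verdict.
The state is a dict: "time_s": time; "qpos": joint angles; "joint_vel": joint speeds; "tau": joint torques, N m; "ee_pos": TCP position; "eef_rot": TCP orientation; "force": force on the tool from outside, world axes, zero at the start; "moment": the same for the moment, N m; "grip_width": finger opening in m.
Only numpy, scipy, OpenCV 4.12 (cv2) and the standard library are available. Lean on these libraries where they do the work, as an engineer would, in place of code of your own. Each camera call takes 0.05 s, during which the arm holds its last target.

## Working session

There is one attempt and no reset: what is moved stays moved. The work goes in short steps, Python scripts to look and compute and a tool call to move; the robot and the scene stay as the last step left them, time stands still between calls to the robot, and variables do not carry over. Pictures are saved under pics/ and viewed, and the job is handed in when it is done.

Besides the shell and the picture viewer there is one more tool, called after "Emit:" as name([rows], argument=value, ...), one row to a line, values as JSON. step_arm: Moves the arm, as the interface text tells. Its arguments: {"type":"object","properties":{"motion":{"type":"array","items":{"type":"array","items":{"type":"array","items":{"type":"number"}}}},"fingers":{"type":"number"},"squeeze":{"type":"number"}},"required":["motion"]}

```bash
ls; mkdir -p pics; python3 - <<'E'
from station import get_obs,camera,ctrl
import cv2,numpy as np
print(get_obs()); print(ctrl.hold_point_z)
for n in ["side","top","wrist"]:
    c=camera(n); cv2.imwrite(f"pics/{n}0.png",c["pixels"][:,:,::-1])
    print(n,{k:(np.round(v,4).tolist() if k!="pixels" else 0) for k,v in c.items()})
E
```

```text
pics
{'time_s': 0.0, 'qpos': array([ 1.26940431e+00,  3.00453032e-01,  1.52159980e+00, -4.17574995e-06,
        1.32068078e+00, -6.66231884e-02]), 'joint_vel': array([ 3.15120276e-03,  6.78754052e-04,  3.18764871e-04, -7.91056224e-05,
       -2.99542134e-05, -1.51796772e-03]), 'tau': array([ 7.55366855e-04, -5.31810880e+01, -3.52726257e+01,  7.07967393e-02,
        2.44877703e-02, -1.04334961e-04]), 'ee_pos': array([0.12787728, 0.53465435, 0.20488832]), 'eef_rot': array([-1.6338746 ,  1.56965536, -1.86864239]), 'force': array([-0.85200286,  0.44197421, -0.15230329]), 'moment': array([ 0.00779718, -0.08333945,  0.03563413]), 'grip_width': 0.09392965669964189}
0.0188
side {'pixels': 0, 'fx': 417.4076, 'fy': 417.4076, 'cx': 255.9441, 'cy': 189.7654, 'extrinsics': [[0.7929, -0.609, -0.0201, -0.3633], [0.3351, 0.4082, 0.8492, -0.3309], [-0.509, -0.6801, 0.5277, -1.2083], [0.0, 0.0, 0.0, 1.0]]}
top {'pixels': 0, 'fx': 414.1153, 'fy': 414.1153, 'cx': 262.8388, 'cy': 189.2747, 'extrinsics': [[0.0197, -0.9998, 0.0103, 0.0934], [0.9915, 0.0208, 0.1284, -0.5332], [-0.1286, 0.0077, 0.9917, -1.4195], [0.0, 0.0, 0.0, 1.0]]}
wrist {'pixels': 0, 'fx': 304.8836, 'fy': 304.8836, 'cx': 254.3296, 'cy': 190.2484, 'T_tool_cam': [[0.0002, 0.2787, -0.9604, -0.1791], [1.0, -0.0009, -0.0, 0.0003], [-0.0008, -0.9604, -0.2787, -0.0808], [0.0, 0.0, 0.0, 1.0]]}
```

View pics/side0.png

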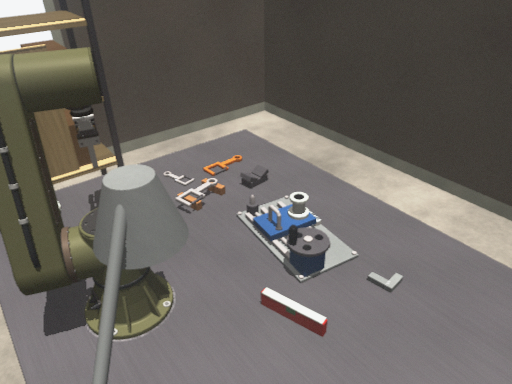

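View pics/top0.png

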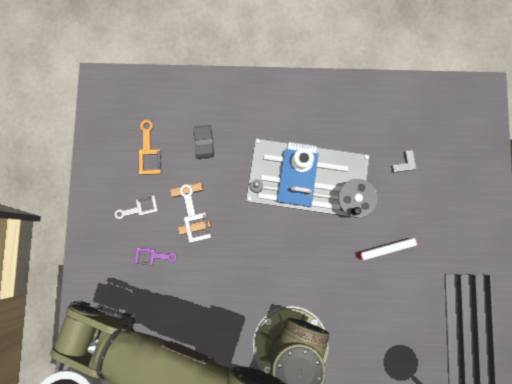

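View pics/wrist0.png

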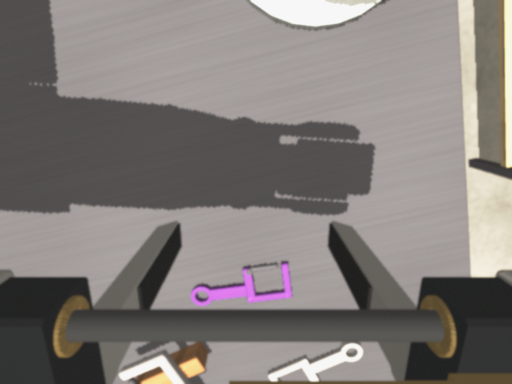

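```bash
cat > h.py <<'E'
import numpy as np,cv2
from scipy.spatial.transform import Rotation as R
from station import get_obs,camera,ctrl,ticket
def shot(n,fn):
    o=get_obs(); c=camera(n)
    cv2.imwrite(f"pics/{fn}.png",c["pixels"][:,:,::-1])
    if n=="wrist":
        T=np.eye(4);T[:3,:3]=R.from_euler("xyz",o["eef_rot"]).as_matrix();T[:3,3]=o["ee_pos"]
        M=T@c["T_tool_cam"]
    else: M=np.linalg.inv(c["extrinsics"])
    np.savez(f"pics/{fn}.npz",M=M,K=np.array([c["fx"],c["fy"],c["cx"],c["cy"]]))
    return c
def ray(fn,u,v):
    d=np.load(f"pics/{fn}.npz");fx,fy,cx,cy=d["K"];M=d["M"]
    r=M[:3,:3]@np.array([(u-cx)/fx,-(v-cy)/fy,-1]);return M[:3,3],r/np.linalg.norm(r)
def onz(fn,u,v,z):
    o,r=ray(fn,u,v);return o+r*(z-o[2])/r[2]
def proj(fn,p):
    d=np.load(f"pics/{fn}.npz");fx,fy,cx,cy=d["K"];q=np.linalg.inv(d["M"])@np.append(p,1)
    return np.array([cx-fx*q[0]/q[2],cy+fy*q[1]/q[2]])
def tri(a,b):
    (o1,r1),(o2,r2)=ray(*a),ray(*b)
    A=np.stack([r1,-r2],1);s=np.linalg.lstsq(A,o2-o1,rcond=None)[0]
    p,q=o1+s[0]*r1,o2+s[1]*r2;return (p+q)/2,np.linalg.norm(p-q)
def big(fn,x0,y0,x1,y1,k,out):
    im=cv2.imread(f"pics/{fn}.png")[y0:y1,x0:x1]
    cv2.imwrite(f"pics/{out}.png",cv2.resize(im,None,fx=k,fy=k,interpolation=cv2.INTER_CUBIC))
E
python3 - <<'E'
from h import *
shot("top","top1");shot("side","side1")
big("top1",230,125,390,225,5,"topbed");big("top1",100,110,260,280,4,"toplink");big("side1",230,170,360,280,6,"sidebed")
for n,u,v,z in [("ring",186,190,.042),("hook",200,232,.042),("pin",257,186,.09),("wheel",358,197,.1),("crank",356,211,.12)]:
    print(n,onz("top1",u,v,z).round(3))
E
```

```text
ring [0.522 0.372 0.042]
hook [0.378 0.317 0.042]
pin [0.535 0.125 0.09 ]
wheel [ 0.503 -0.214  0.1  ]
crank [ 0.455 -0.203  0.12 ]
```

View pics/topbed.png

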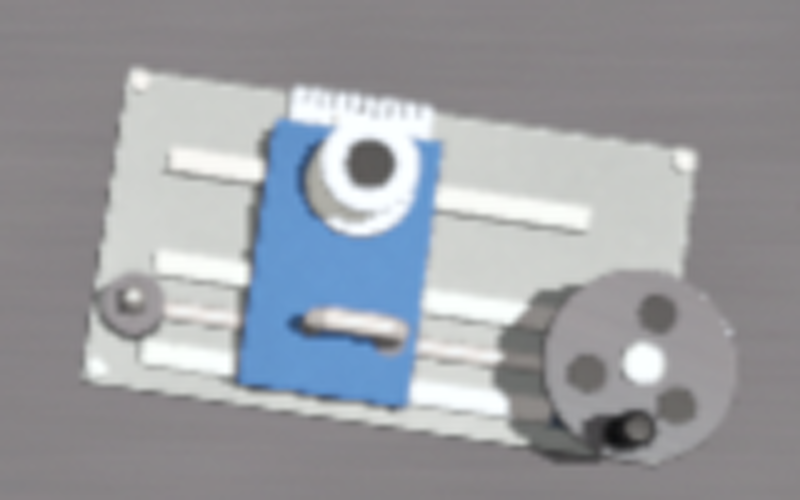

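View pics/toplink.png

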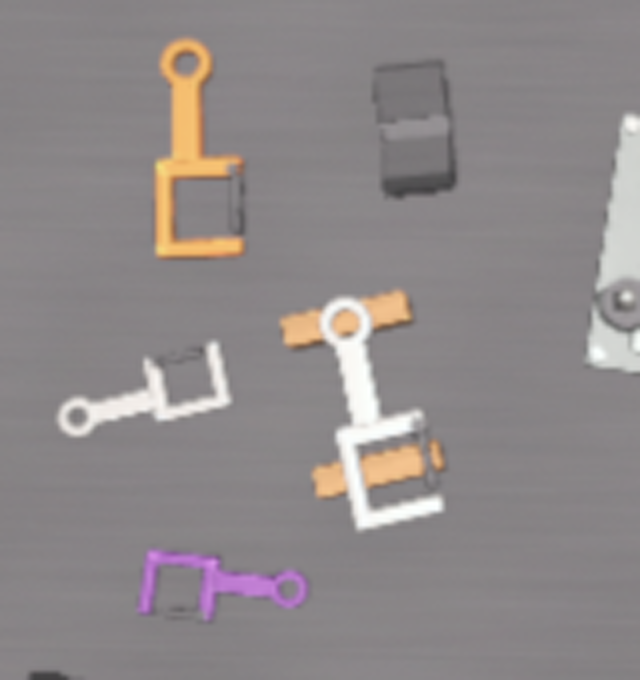

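View pics/sidebed.png

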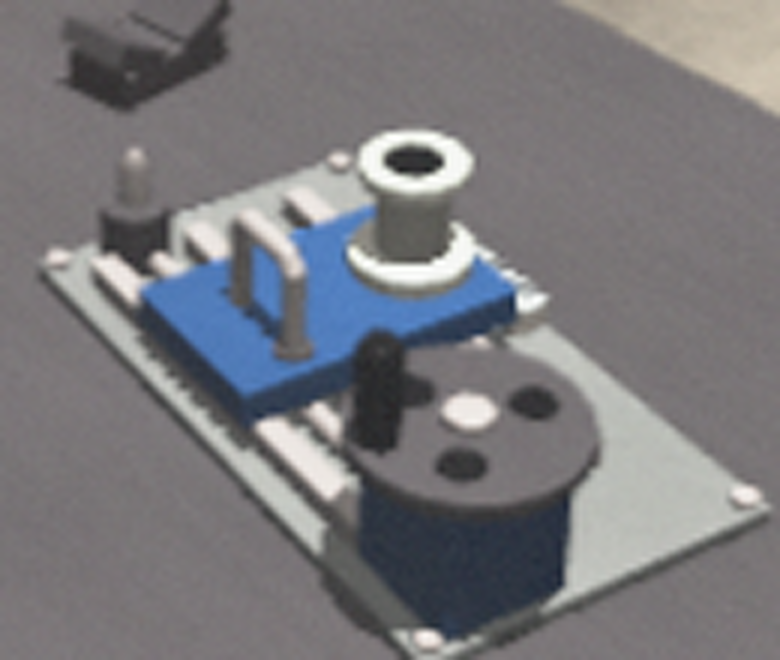

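```bash
cat >> h.py <<'E'
def Rt(): return R.from_euler("xyz",get_obs()["eef_rot"])
def yaw(): # heading of tool z axis about world z when pointing down
    z=Rt().as_matrix()[:,2]; return np.arctan2(z[1],z[0])
def Rdown(psi):
    z=np.array([np.cos(psi),np.sin(psi),0]);x=np.array([0,0,-1.]);return R.from_matrix(np.stack([x,np.cross(z,x),z],1))
def go(p,psi,n=None):
    o=get_obs();r=Rt();d=r.inv().apply(np.array(p)-o["ee_pos"]);w=(r.inv()*Rdown(psi)).as_rotvec(degrees=True)
    print("shift tool mm",(d*1000).round(1),"rot deg",w.round(2),"yaw now",np.degrees(yaw()).round(2),"pos",o["ee_pos"].round(4),"t",round(o["time_s"],2))
    return d,w
E
python3 - <<'E'
from h import *
print(Rt().as_matrix().round(3))
go([.42,.0,.33],0)
E
```

```text
[[-0.     0.233  0.973]
 [-0.001  0.973 -0.233]
 [-1.    -0.001 -0.   ]]
shift tool mm [-124.6 -452.2  408.5] rot deg [-1.345e+01 -1.000e-02  3.000e-02] yaw now -13.45 pos [0.1279 0.5348 0.2052] t 0.25
```

Emit:
step_arm([
  [[-0.01, -0.038, 0.034, -1.1, 0, 0], [-0.01, -0.038, 0.034, -1.1, 0, 0], [-0.01, -0.038, 0.034, -1.1, 0, 0], [-0.01, -0.038, 0.034, -1.1, 0, 0], [-0.01, -0.038, 0.034, -1.1, 0, 0], [-0.01, -0.038, 0.034, -1.1, 0, 0], [-0.01, -0.038, 0.034, -1.1, 0, 0], [-0.01, -0.038, 0.034, -1.1, 0, 0], [-0.01, -0.038, 0.034, -1.1, 0, 0], [-0.01, -0.038, 0.034, -1.1, 0, 0], [-0.01, -0.038, 0.034, -1.1, 0, 0], [-0.01, -0.038, 0.034, -1.1, 0, 0]],
])

```text
time_s: 1.75
ee_pos: [0.4739, 0.0296, 0.3259]
eef_rot: [0.131, 1.571, 0.127]
force: [-0.1, 0.5, 0.5]
grip_width: 0.0941
```

```bash
python3 - <<'E'
from h import *
print(get_obs()["qpos"].round(2))
shot("wrist","w1");go([.45,-.05,.33],0)
big("w1",0,0,512,384,1.5,"w1b")
E
```

```text
[-0.01  0.06  1.52  0.    1.55 -1.58]
shift tool mm [ -3.7 -76.4 -26.1] rot deg [-0.29  0.06  0.07] yaw now -0.29 pos [0.4765 0.0263 0.3262] t 1.8
```

View pics/w1b.png

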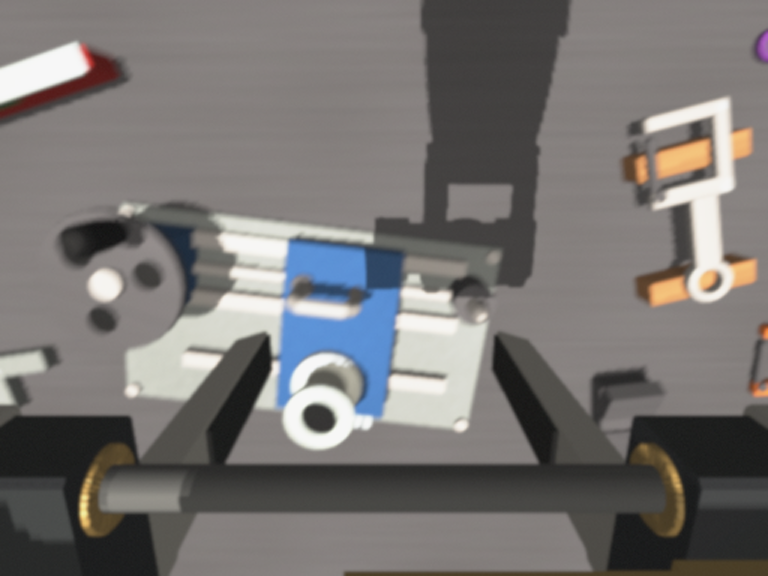

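Emit:
step_arm([
  [[0, -0.02, 0.05, 0, 0, 0], [0, -0.02, 0.05, 0, 0, 0], [0, -0.02, 0.05, 0, 0, 0], [0, -0.02, 0.05, 0, 0, 0], [0, 0, 0, 0, 0, 0], [0, 0, 0, 0, 0, 0]],
])

```text
time_s: 2.55
ee_pos: [0.6724, -0.0494, 0.3252]
eef_rot: [2.943, 1.57, 2.938]
force: [-0.3, 1.1, 0.5]
grip_width: 0.0942
```

```bash
python3 - <<'E'
from h import *
shot("wrist","w2");go([.45,-.05,.33],0)
big("w2",0,0,512,384,1.5,"w2b")
E
```

```text
shift tool mm [  -4.    -1.7 -222.1] rot deg [-0.23  0.04  0.  ] yaw now -0.23 pos [ 0.6721 -0.0492  0.3262] t 2.6
```

View pics/w2b.png

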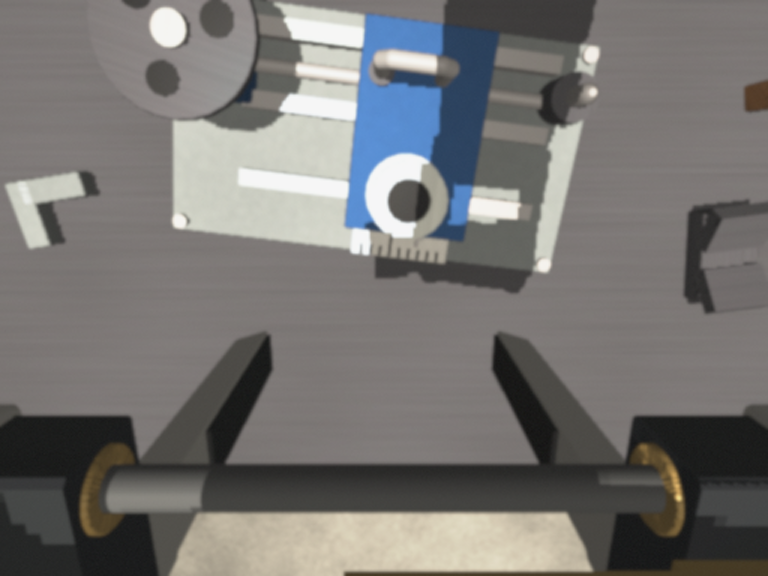

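```bash
python3 - <<'E'
from h import *
big("w2",220,130,330,190,7,"w2c");big("w2",50,0,410,190,2.2,"w2d")
E
```

```text
(no output)
```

View pics/w2c.png

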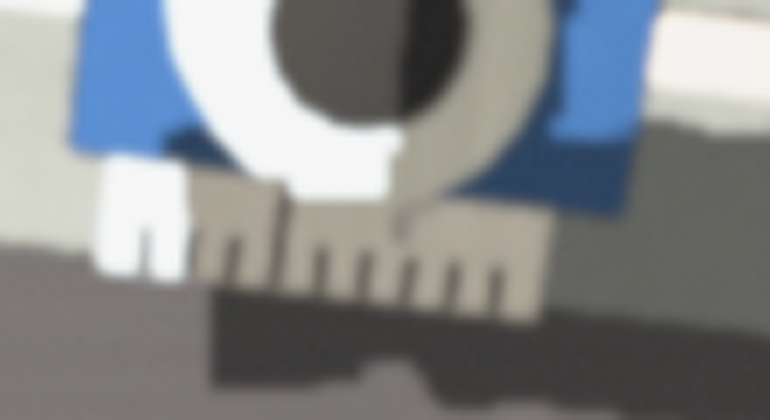

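View pics/w2d.png

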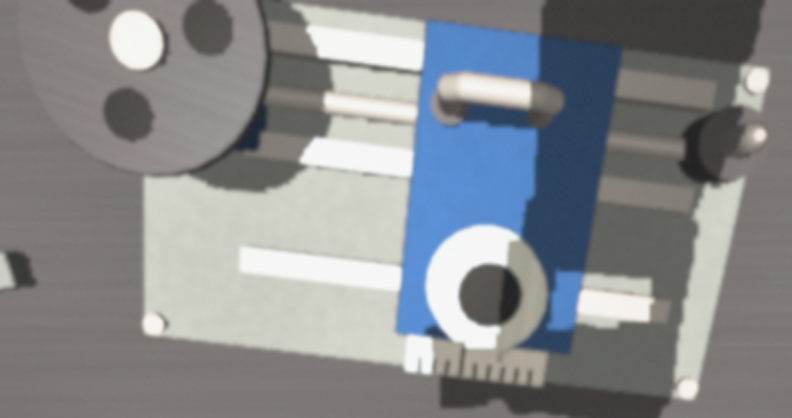

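```bash
python3 - <<'E'
from h import *
print("hub ts",tri(("top1",358.6,197.4),("side1",308.3,238.5)))
print("hub tw",tri(("top1",358.6,197.4),("w2",112,18)))
print("hub ws",tri(("w2",112,18),("side1",308.3,238.5)))
print("crank top",tri(("top1",357.4,210.4),("side1",293.4,227.5)))
print("pintop tw",tri(("top1",230+133/5,125+296/5),("w2",50+757/2.2,135/2.2)))
print("pintop sw",tri(("side1",230+133/6,170+153/6),("w2",50+757/2.2,135/2.2)))
z=0.017
for u,v in [(220+282/7,130+255/7),(220+401/7,130+225/7)]: print([onz("w2",u,v,z).round(4) for z in (.02,.05)])
E
```

```text
hub ts (array([ 0.49884527, -0.21065595,  0.12180547]), np.float64(0.001507282555338309))
hub tw (array([ 0.49963446, -0.21151268,  0.11664201]), np.float64(0.0018382474759463096))
hub ws (array([ 0.49990583, -0.20899977,  0.12005639]), np.float64(0.000559665954379784))
crank top (array([ 0.45167437, -0.19372503,  0.17546608]), np.float64(0.0008084391811227057))
pintop tw (array([0.54197617, 0.12676131, 0.08959867]), np.float64(0.0026294832684944113))
pintop sw (array([0.54252024, 0.12848341, 0.0888478 ]), np.float64(0.001464428832590146))
[array([ 0.6918, -0.0397,  0.02  ]), array([ 0.6856, -0.0403,  0.05  ])]
[array([ 0.6849, -0.0124,  0.02  ]), array([ 0.6791, -0.0146,  0.05  ])]
```

```bash
python3 - <<'E'
from h import *
go([.4517,-.194,.20],0)
E
```

```text
shift tool mm [ 126.  -145.7 -219.9] rot deg [-0.23  0.04  0.  ] yaw now -0.23 pos [ 0.6721 -0.0492  0.3262] t 2.6
```

Emit:
step_arm([
  [[0.021, -0.024, -0.037, 0, 0, 0], [0.021, -0.024, -0.037, 0, 0, 0], [0.021, -0.024, -0.037, 0, 0, 0], [0.021, -0.024, -0.037, 0, 0, 0], [0.021, -0.024, -0.036, 0, 0, 0], [0.021, -0.024, -0.036, -0.2, 0, 0], [0, 0, 0, 0, 0, 0], [0, 0, 0, 0, 0, 0]],
])

```text
time_s: 3.6
ee_pos: [0.4524, -0.1922, 0.201]
eef_rot: [-0.417, 1.568, -0.418]
force: [0.4, -0.5, -0.3]
grip_width: 0.0941
```

```bash
python3 - <<'E'
from h import *
shot("wrist","w3");go([.4517,-.194,.128],0)
big("w3",0,0,512,384,1.5,"w3b")
E
```

```text
shift tool mm [72.8 -1.8 -1.2] rot deg [-0.01  0.13  0.06] yaw now -0.01 pos [ 0.4527 -0.1921  0.2008] t 3.65
```

View pics/w3b.png

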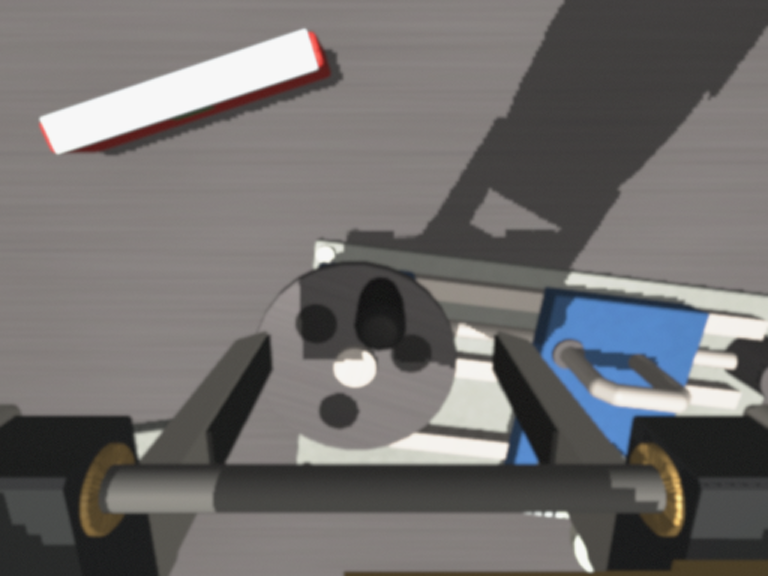

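```bash
python3 - <<'E'
from h import *
big("w3",160,160,320,310,5,"w3c")
print(onz("w3",254,221,.175).round(4),onz("w3",236,244.7,.119).round(4))
print(tri(("w3",236,244.7),("side1",308.3,238.5)),tri(("w3",254,221),("side1",293.4,227.5)))
E
```

```text
[ 0.4543 -0.1923  0.175 ] [ 0.5009 -0.2094  0.119 ]
(array([ 0.49981196, -0.20916883,  0.12044294]), np.float64(0.0008011104154532234)) (array([ 0.45392632, -0.19194299,  0.17368631]), np.float64(0.0018137586749187248))
```

View pics/w3c.png

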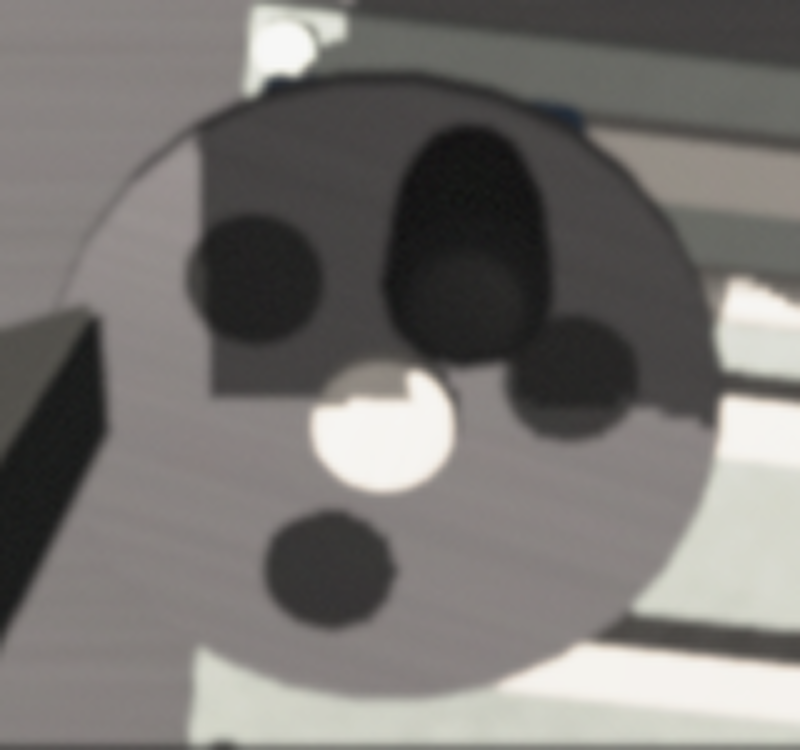

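Emit:
step_arm([
  [[0.036, 0, 0, 0, 0, 0], [0.036, 0, 0, 0, 0, 0], [0, 0, 0, 0, 0, 0], [0, 0, 0, 0, 0, 0]],
])

```text
time_s: 4.15
ee_pos: [0.453, -0.1926, 0.1291]
eef_rot: [-0.47, 1.569, -0.47]
force: [0.7, 0.0, -0.1]
grip_width: 0.094
```

Emit:
step_arm([
  [[0, 0, 0, 0, 0, 0], [0, 0, 0, 0, 0, 0], [0, 0, 0, 0, 0, 0], [0, 0, 0, 0, 0, 0]],
], fingers=0.01, squeeze=10)

```text
time_s: 4.65
ee_pos: [0.4521, -0.1927, 0.1276]
eef_rot: [-0.661, 1.571, -0.662]
force: [0.2, 0.5, -0.6]
grip_width: 0.0569
```

Emit:
step_arm([
  [[0, 0, 0, 0, 0, 0], [0, 0, 0, 0, 0, 0], [0, 0, 0, 0, 0, 0], [0, 0, 0, 0, 0, 0]],
])

```text
time_s: 5.15
ee_pos: [0.4521, -0.1927, 0.1274]
eef_rot: [-0.561, 1.571, -0.562]
force: [0.9, -0.5, -0.0]
grip_width: 0.0255
```

```bash
cat > circ.py <<'E'
import numpy as np,sys
t0,step,n=map(float,sys.argv[1:4]);r=.05
t=np.radians(t0-step*np.arange(int(n)+1));x=np.round(r*np.cos(t),4);y=np.round(r*np.sin(t),4)
print([[0,round(float(b),4),round(float(a),4),0,0,0] for a,b in zip(np.diff(x),np.diff(y))])
E
python3 circ.py 160.5 20 9; python3 circ.py -19.5 20 9;python3 circ.py 160.5 30 12
```

```text
[[0, 0.0151, 0.0085, 0, 0, 0], [0, 0.0113, 0.0132, 0, 0, 0], [0, 0.0061, 0.0163, 0, 0, 0], [0, 0.0001, 0.0174, 0, 0, 0], [0, -0.0058, 0.0163, 0, 0, 0], [0, -0.011, 0.0134, 0, 0, 0], [0, -0.015, 0.0088, 0, 0, 0], [0, -0.0171, 0.0032, 0, 0, 0], [0, -0.0171, -0.0029, 0, 0, 0]]
[[0, -0.0151, -0.0085, 0, 0, 0], [0, -0.0113, -0.0132, 0, 0, 0], [0, -0.0061, -0.0163, 0, 0, 0], [0, -0.0001, -0.0174, 0, 0, 0], [0, 0.0058, -0.0163, 0, 0, 0], [0, 0.011, -0.0134, 0, 0, 0], [0, 0.015, -0.0088, 0, 0, 0], [0, 0.0171, -0.0032, 0, 0, 0], [0, 0.0171, 0.0029, 0, 0, 0]]
[[0, 0.0213, 0.0146, 0, 0, 0], [0, 0.0112, 0.0234, 0, 0, 0], [0, -0.0021, 0.0258, 0, 0, 0], [0, -0.0146, 0.0213, 0, 0, 0], [0, -0.0234, 0.0112, 0, 0, 0], [0, -0.0258, -0.0021, 0, 0, 0], [0, -0.0213, -0.0146, 0, 0, 0], [0, -0.0112, -0.0234, 0, 0, 0], [0, 0.0021, -0.0258, 0, 0, 0], [0, 0.0146, -0.0213, 0, 0, 0], [0, 0.0234, -0.0112, 0, 0, 0], [0, 0.0258, 0.0021, 0, 0, 0]]
```

Emit:
step_arm([
  [[0, 0.0151, 0.0085, 0, 0, 0], [0, 0.0113, 0.0132, 0, 0, 0], [0, 0.0061, 0.0163, 0, 0, 0], [0, 0.0001, 0.0174, 0, 0, 0], [0, -0.0058, 0.0163, 0, 0, 0], [0, -0.011, 0.0134, 0, 0, 0], [0, -0.015, 0.0088, 0, 0, 0], [0, -0.0171, 0.0032, 0, 0, 0], [0, -0.0171, -0.0029, 0, 0, 0]],
])

```text
time_s: 6.28
ee_pos: [0.5475, -0.2265, 0.1275]
eef_rot: [-0.056, 1.569, -0.056]
force: [-2.1, 3.6, 4.2]
grip_width: 0.0256
```

Emit:
step_arm([
  [[0, -0.0151, -0.0085, 0, 0, 0], [0, -0.0113, -0.0132, 0, 0, 0], [0, -0.0061, -0.0163, 0, 0, 0], [0, -0.0001, -0.0174, 0, 0, 0], [0, 0.0058, -0.0163, 0, 0, 0], [0, 0.011, -0.0134, 0, 0, 0], [0, 0.015, -0.0088, 0, 0, 0], [0, 0.0171, -0.0032, 0, 0, 0], [0, 0.0171, 0.0029, 0, 0, 0]],
])

```text
time_s: 7.4
ee_pos: [0.4514, -0.1922, 0.1276]
eef_rot: [-2.253, 1.57, -2.255]
force: [7.5, -6.5, -5.3]
grip_width: 0.0262
```

Emit:
step_arm([
  [[0, 0.0213, 0.0146, 0, 0, 0], [0, 0.0112, 0.0234, 0, 0, 0], [0, -0.0021, 0.0258, 0, 0, 0], [0, -0.0146, 0.0213, 0, 0, 0], [0, -0.0234, 0.0112, 0, 0, 0], [0, -0.0258, -0.0021, 0, 0, 0], [0, -0.0213, -0.0146, 0, 0, 0], [0, -0.0112, -0.0234, 0, 0, 0], [0, 0.0021, -0.0258, 0, 0, 0], [0, 0.0146, -0.0213, 0, 0, 0], [0, 0.0234, -0.0112, 0, 0, 0], [0, 0.0258, 0.0021, 0, 0, 0]],
])

```text
time_s: 8.9
ee_pos: [0.4511, -0.1922, 0.1277]
eef_rot: [-2.254, 1.57, -2.256]
force: [8.9, -6.1, -3.9]
grip_width: 0.0256
```

```bash
python3 - <<'E'
from h import *
o=get_obs();print(o["ee_pos"],o["force"],o["time_s"])
shot("top","top2");shot("side","side2");shot("wrist","w4")
big("top2",230,125,390,225,5,"topbed2");big("side2",230,170,360,280,6,"sidebed2")
E
```

```text
[ 0.45111713 -0.19218236  0.12771086] [ 8.87057982 -6.14630977 -3.88264122] 8.9
```

View pics/topbed2.png

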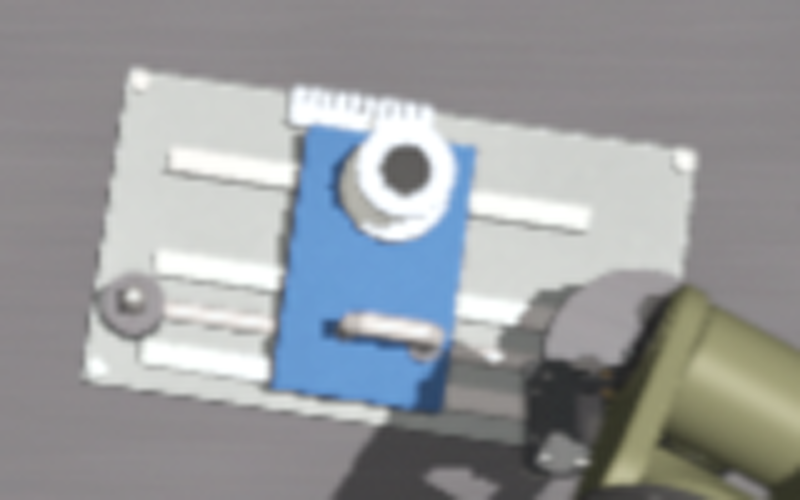

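View pics/w4.png

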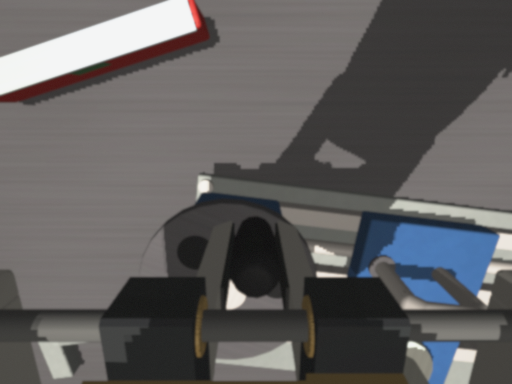

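Emit:
step_arm([
  [[0, 0.0151, 0.0085, 0, 0, 0], [0, 0.0113, 0.0132, 0, 0, 0], [0, 0.0061, 0.0163, 0, 0, 0], [0, 0, 0, 0, 0, 0]],
])

```text
time_s: 9.55
ee_pos: [0.4916, -0.1599, 0.1276]
eef_rot: [-0.147, 1.57, -0.147]
force: [0.6, 1.2, 5.8]
grip_width: 0.0255
```

Emit:
step_arm([
  [[0, 0, 0, 0, 0, 0], [0, 0, 0, 0, 0, 0], [0, 0, 0, 0, 0, 0]],
], fingers=0.06)

```text
time_s: 9.93
ee_pos: [0.4899, -0.1603, 0.1273]
eef_rot: [2.733, 1.57, 2.732]
force: [0.4, 0.3, 0.3]
grip_width: 0.052
```

```bash
python3 - <<'E'
from h import *
go([.70,-.04,.24],0)
E
```

```text
shift tool mm [-112.8  120.5  209.9] rot deg [-0.06 -0.02 -0.01] yaw now -0.06 pos [ 0.4899 -0.1603  0.1273] t 9.93
```

Emit:
step_arm([
  [[-0.055, 0, 0, 0, 0, 0], [-0.055, 0.01, 0, 0, 0, 0], [0, 0.027, 0.05, 0, 0, 0], [0, 0.028, 0.053, 0, 0, 0], [0, 0.028, 0.053, 0, 0, 0], [0, 0.028, 0.053, 0, 0, 0], [0, 0, 0, 0, 0, 0], [0, 0, 0, 0, 0, 0]],
])

```text
time_s: 10.92
ee_pos: [0.6987, -0.0397, 0.237]
eef_rot: [-3.056, 1.57, -3.057]
force: [0.5, -0.3, -0.0]
grip_width: 0.0603
```

```bash
python3 - <<'E'
from h import *
shot("wrist","w5");go([.70,-.04,.24],0)
big("w5",0,0,512,384,1.5,"w5b");big("w5",200,110,330,200,6,"w5c")
E
```

```text
shift tool mm [-2.1  0.1  1.4] rot deg [-0.09  0.01  0.01] yaw now -0.09 pos [ 0.6986 -0.0401  0.2379] t 10.97
```

View pics/w5b.png

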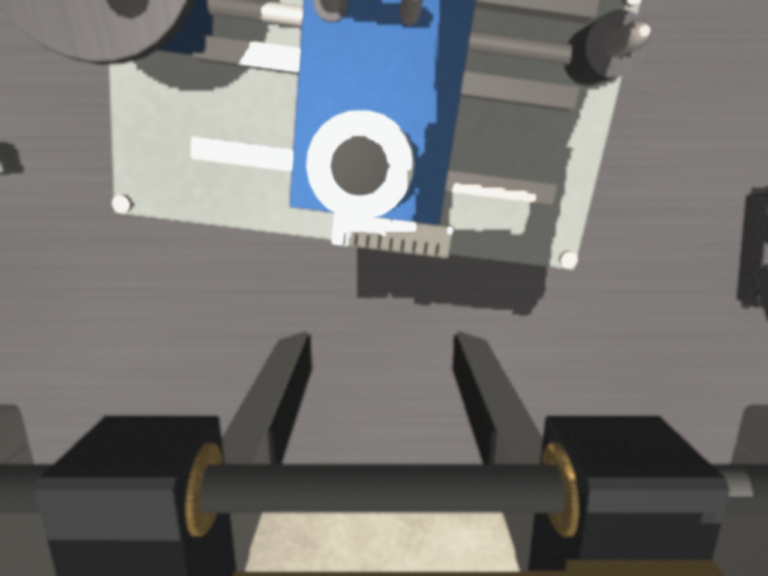

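View pics/w5c.png

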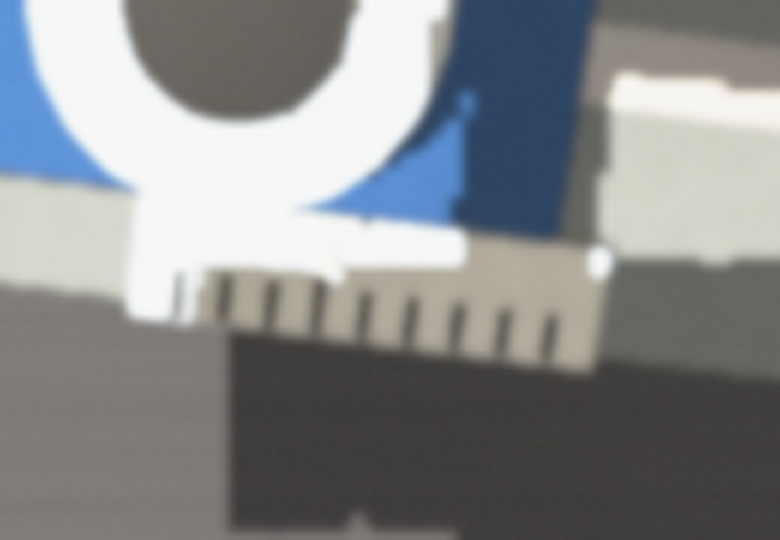

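```bash
python3 - <<'E'
from h import *
im=cv2.imread("pics/w5.png")[138:175,215:305]
print(im[8:25,30:50].mean(2).astype(int))
im=np.clip((im.astype(float)-120)*255/135,0,255).astype(np.uint8)
cv2.imwrite("pics/w5d.png",cv2.resize(im,None,fx=8.5,fy=8.5,interpolation=cv2.INTER_NEAREST))
E
```

```text
[[246 246 246 245 244 244 243 241 238 236 233 229 224 219 207 183 176 190
  194 186]
 [246 246 246 246 246 246 246 245 245 245 244 244 244 242 236 219 216 230
  234 231]
 [246 246 246 246 246 246 246 246 246 246 246 246 246 245 244 240 240 244
  245 245]
 [246 246 246 246 246 246 246 246 246 246 245 245 246 246 246 245 245 246
  246 246]
 [246 246 246 246 246 246 246 246 246 245 245 245 246 246 246 246 246 246
  246 246]
 [246 246 246 246 246 246 246 246 246 245 244 244 246 246 246 246 246 246
  246 246]
 [246 246 246 246 246 246 246 246 245 245 243 242 244 246 246 246 246 246
  246 246]
 [244 244 244 244 244 245 245 246 245 245 243 238 239 240 241 241 241 241
  241 241]
 [228 230 231 231 232 235 239 241 242 244 243 234 220 213 212 211 211 212
  211 211]
 [184 189 191 193 195 201 208 213 223 236 241 235 208 179 173 173 174 173
  174 173]
 [145 151 163 169 170 171 166 157 164 202 226 225 197 171 167 165 165 166
  167 166]
 [113 130 153 165 167 164 153 127 116 150 187 194 178 168 162 157 158 163
  166 166]
 [ 98 122 152 164 167 164 148 116 101 131 160 170 169 164 155 142 141 154
  164 166]
 [ 97 126 154 165 167 162 146 112 102 133 158 167 167 164 146 120 119 144
  162 167]
 [100 132 156 166 167 162 143 108 105 138 160 167 167 162 141 107 111 144
  164 168]
 [103 137 158 165 166 161 141 106 108 143 162 167 167 161 139 105 114 149
  165 168]
 [108 140 160 165 165 158 138 104 112 148 164 166 166 157 132 100 117 152
  166 168]]
```

View pics/w5d.png

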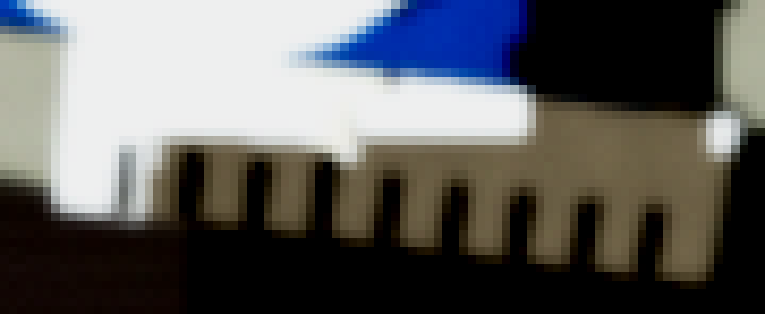

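```bash
python3 - <<'E'
from h import *
im=cv2.imread("pics/w2.png")[150:178,230:302]
im=np.clip((im.astype(float)-70)*255/150,0,255).astype(np.uint8)
cv2.imwrite("pics/w2e.png",cv2.resize(im,None,fx=11,fy=11,interpolation=cv2.INTER_NEAREST))
E
```

```text
(no output)
```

View pics/w2e.png

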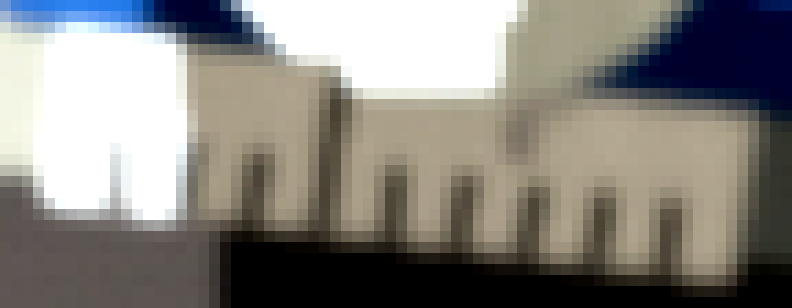

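```bash
python3 - <<'E'
from h import *
W2=lambda a,b:("w2",230+a/11-.5,150+b/11-.5)
W5=lambda a,b:("w5",215+a/8.5-.5,138+b/8.5-.5)
# short tick bottoms; long line
t2=[W2(*p) for p in [(393,205),(462,215),(533,230),(600,240),(668,250)]]
t5=[W5(*p) for p in [(386,215),(452,220),(518,235),(583,245),(650,250)]]
for z in (.012,.02,.03):
    a=np.array([onz(*p,z) for p in t2])[:,:2];b=np.array([onz(*p,z) for p in t5])[:,:2]
    print(z,a.mean(0).round(4),b.mean(0).round(4),np.linalg.norm(a[-1]-a[0])/4,np.linalg.norm(b[-1]-b[0])/4)
# bed corner screws w5 (in w5b px/1.5): (122,204),(568,260)
for z in (.012,.02):
  p=onz("w5",122/1.5,204/1.5,z);q=onz("w5",568/1.5,260/1.5,z);d=q-p;print("bed ang",np.degrees(np.arctan2(-d[0],d[1])), d)
  p=onz("w2",180/1.5,221/1.5,z);q=onz("w2",544/1.5,265/1.5,z);d=q-p;print("bed ang",np.degrees(np.arctan2(-d[0],d[1])),d)
E
```

```text
0.012 [ 0.7    -0.0107] [ 0.6995 -0.0112] 0.010489947830947047 0.010584814229664166
0.02 [ 0.6982 -0.0113] [ 0.6978 -0.0118] 0.01031950268962733 0.010375323484451658
0.03 [ 0.696  -0.0121] [ 0.6958 -0.0125] 0.01010644626297768 0.01011346005293603
bed ang -7.231688167958993 [0.05024537 0.39597173 0.        ]
bed ang -7.198843678803098 [0.05009894 0.39663831 0.        ]
bed ang -7.231688167958975 [ 4.92509320e-02  3.88134799e-01 -5.55111512e-17]
bed ang -7.198843678803094 [0.04928491 0.39019356 0.        ]
```

```bash
python3 - <<'E'
from h import *
W2=lambda a,b:("w2",230+a/11-.5,150+b/11-.5)
W5=lambda a,b:("w5",215+a/8.5-.5,138+b/8.5-.5)
yb=np.array([.1253,.9921,0])
for zs in (.025,.032):
  l2=[onz(*W2(*p),zs)@yb for p in [(337,80),(326,150),(318,220)]]
  l5=[onz("w5",u,v,zs)@yb for u,v in [(252.7,157),(252.5,161),(252.4,162)]]
  print("line",zs,np.round(l2,4),np.round(l5,4))
for h in (.03,.035,.04,.05):
  print(h,onz(*W2(518,135),h)@yb, onz("w5",255.5,155.7,h)@yb, onz("w5",255.5,155.7,h), onz(*W2(518,135),h))
E
```

```text
line 0.025 [0.0448 0.0445 0.0447] [0.0446 0.045  0.045 ]
line 0.032 [0.0445 0.0443 0.0444] [0.0445 0.0449 0.0449]
0.03 0.07139005562180666 0.04785245162275407 [ 0.6838691  -0.03813763  0.03      ] [ 0.68235989 -0.01422199  0.03      ]
0.035 0.07090757905212781 0.04772874450276242 [ 0.68301788 -0.03815482  0.035     ] [ 0.68140414 -0.0145876   0.035     ]
0.04 0.07042510248244896 0.04760503738277078 [ 0.68216665 -0.038172    0.04      ] [ 0.6804484  -0.01495321  0.04      ]
0.05 0.06946014934309128 0.04735762314278752 [ 0.68046421 -0.03820637  0.05      ] [ 0.67853691 -0.01568443  0.05      ]
```

```bash
python3 - <<'E'
from h import *
yb=np.array([.1253,.9921,0]);xb=np.array([.9921,-.1253,0])
a=onz("w2",220+622/7,130+213/7,.055);b=onz("w5",200+557/6,110+238/6,.055)
a2=onz("w2",220+72/7,130+150/7,.055);b2=onz("w5",291/1.5,206/1.5,.055)
for p in (a,b,a2,b2): print(p, p@yb,p@xb)
E
```

```text
[0.67571768 0.03205802 0.055     ] 0.11647218288807526 0.6663626454040542
[0.67239583 0.00610378 0.055     ] 0.09030675266978977 0.6663190967110166
[ 0.66182218 -0.08483274  0.055     ] -0.0012362418594255437 0.6672233279832303
[ 0.65786405 -0.11047117  0.055     ] -0.027168085203717746 0.666508961324337
```

```bash
python3 - <<'E'
from h import *
yb=np.array([.1253,.9921,0]);xb=np.array([.9921,-.1253,0])
shot("top","top3");shot("side","side3")
big("side3",230,170,360,280,6,"sidebed3");big("top3",230,125,390,225,5,"topbed3")
p=onz("w5",240-.3,110-.3,.127);print("stub w5",p,p@yb,p@xb)
p=onz("w2",408.5/1.5,201/1.5,.127);print("stub w2",p,p@yb,p@xb)
E
```

```text
stub w5 [ 0.62481898 -0.05300401  0.127     ] 0.02570453685107176 0.6265243123230546
stub w2 [ 0.62936346 -0.02709885  0.127     ] 0.051974472819168185 0.6277869764903361
```

View pics/sidebed3.png

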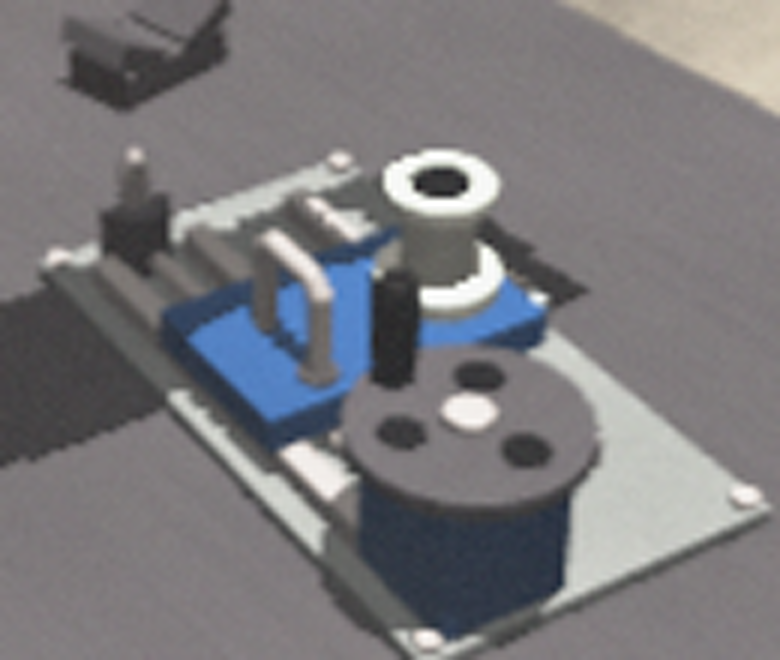

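View pics/topbed3.png

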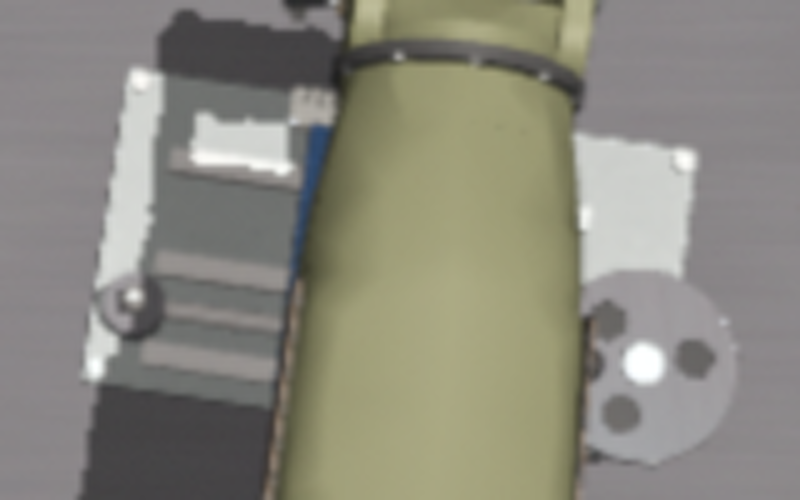

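```bash
python3 - <<'E'
from h import *
yb=np.array([.1253,.9921,0]);xb=np.array([.9921,-.1253,0])
# eye leg near-pin foot in side3/side1, axis at foot
for f,u,v in [("side1",230+240/6,170+302/6),("side3",230+264/6,170+328/6)]:
    p=onz(f,u-.4,v-.4,.055);print(f,p,p@yb,p@xb)
# far leg
p=onz("side3",230+319/6,170+378/6,.055);print("far",p,p@yb,p@xb)
# pin via side: axis at shoulder top front.. tip
p=onz("side3",230+134/6-.4,170+150/6-.4,.091);print("pin",p,p@yb,p@xb)
p=onz("top3",230+133/5-.4,125+297/5-.4,.091);print("pin",p,p@yb,p@xb)
for f,u,v in [("w2",50+757/2.2,136/2.2),("w5",642/1.5,34/1.5)]:
    p=onz(f,u,v,.089);print("pin",f,p,p@yb,p@xb)
big("w5",200,0,440,60,3.3,"w5e")
E
```

```text
side1 [0.5254803  0.00784528 0.055     ] 0.07362598641103771 0.5203459943020654
side3 [ 0.52021443 -0.02034144  0.055     ] 0.04500212486337698 0.5186535220549894
far [ 0.51395199 -0.07779322  0.055     ] -0.012780464670295963 0.5196392614966686
pin [0.54338362 0.13205504 0.091     ] 0.19909776995115352 0.5225443963985325
pin [0.54129877 0.12742606 0.091     ] 0.19424413485306824 0.5210560262350136
pin w2 [0.54352876 0.12783888 0.089     ] 0.19493310318395568 0.5232166690655526
pin w5 [0.54460707 0.12779715 0.089     ] 0.19502681724203358 0.5242916878908429
```

View pics/w5e.png

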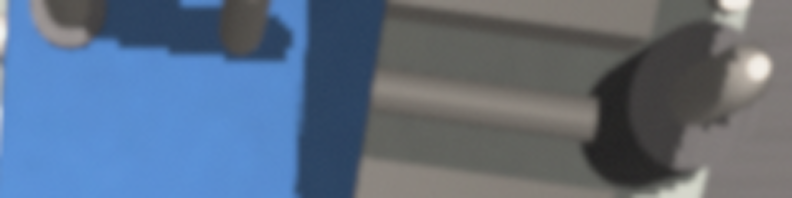

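Emit:
step_arm([
  [[0.045, 0.001, 0.014, 0, 0, 0], [0.045, 0.001, 0.013, 0, 0, 0], [0.045, 0, 0.013, 0, 0, 0], [0, 0, 0, 0, 0, 0], [0, 0, 0, 0, 0, 0]],
])

```text
time_s: 11.7
ee_pos: [0.7396, -0.0379, 0.1055]
eef_rot: [-0.105, 1.568, -0.106]
force: [0.4, -0.8, -0.0]
grip_width: 0.0603
```

```bash
python3 - <<'E'
from h import *
shot("wrist","w6");go([.70,-.04,.24],0)
big("w6",0,0,512,384,1.5,"w6b")
E
```

```text
shift tool mm [-134.1   -2.3  -39.2] rot deg [-0.07  0.24  0.03] yaw now -0.07 pos [ 0.7398 -0.0378  0.106 ] t 11.75
```

View pics/w6b.png

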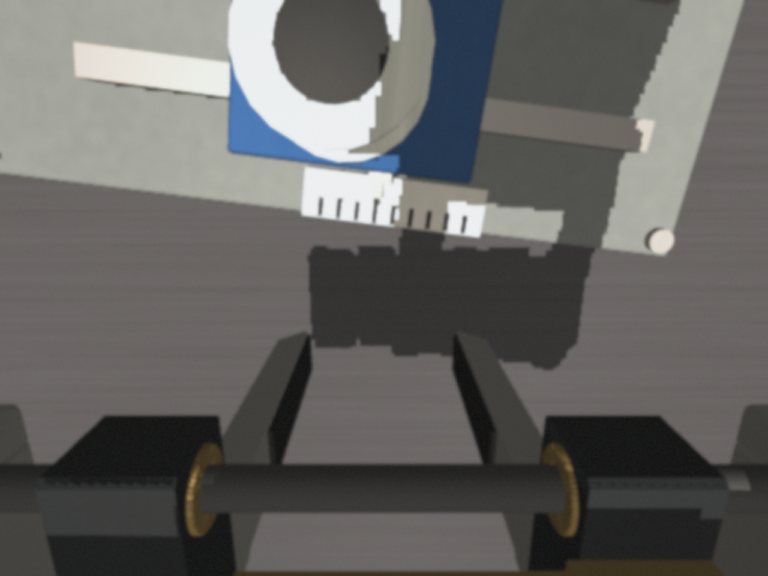

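```bash
python3 - <<'E'
from h import *
im=cv2.imread("pics/w6.png")[100:160,196:328]
a=cv2.resize(im,None,fx=6,fy=6,interpolation=cv2.INTER_NEAREST)
g=np.clip((im.astype(float)-180)*255/72,0,255).astype(np.uint8)
cv2.imwrite("pics/w6c.png",a[:,:792]);cv2.imwrite("pics/w6d.png",cv2.resize(g,None,fx=6,fy=6,interpolation=cv2.INTER_NEAREST))
E
```

```text
(no output)
```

View pics/w6c.png

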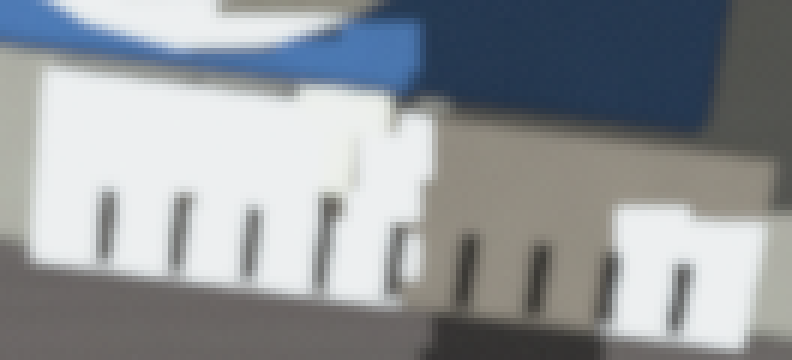

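View pics/w6d.png

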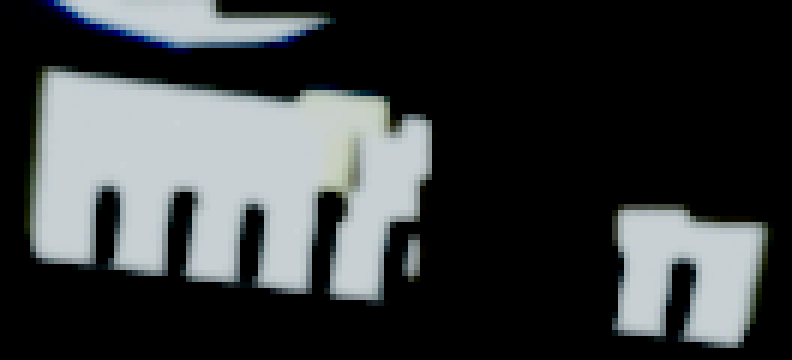

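```bash
python3 - <<'E'
from h import *
im=cv2.imread("pics/w6.png").astype(int)
print("cols 244..264")
for r in range(113,150): print(r,(im[r,244:264,2]-im[r,244:264,0]), im[r,244:264].mean(1).astype(int))
E
```

```text
cols 244..264
113 [-32 -35 -37 -40 -43 -47 -50 -55 -60 -65 -70 -75 -79 -82 -85 -88 -90 -93
 -93 -85] [118 125 133 132 130 131 131 130 129 125 122 118 116 116 116 116 117 116
 114 106]
114 [ -7  -9 -10 -11 -12 -14 -17 -20 -24 -28 -32 -37 -41 -46 -49 -55 -62 -73
 -79 -74] [130 148 171 182 182 182 182 178 171 162 153 146 138 135 132 129 121 112
 105  96]
115 [ -1  -2  -2  -1  -1  -2  -3  -4  -4  -7 -10 -12 -13 -13 -15 -19 -25 -37
 -51 -52] [150 175 212 223 226 226 225 223 218 212 204 196 189 187 182 173 152 122
  98  83]
116 [ -4  -2  -1   0   0   0   0  -1  -1  -1  -1   0  -1   0  -1  -1  -4  -9
 -17 -20] [197 213 228 235 236 236 236 235 234 232 230 229 227 226 224 217 192 142
  98  81]
117 [-4 -2  0  0  1  1  0  0 -1  0  0  1  1  1  2  2  2  2  0 -1] [230 232 235 237 237 237 237 237 237 237 236 236 236 235 235 231 213 158
 111 102]
118 [-3 -2 -2  0  0  0  0  0 -1  0  0  1  1  2  1  2  4  6  4  0] [237 237 237 237 237 237 237 237 238 237 237 237 237 237 236 233 218 170
 142 151]
119 [-3 -2 -2 -1 -1 -1 -1 -1 -1  0  0  0  1  0  1  2  4  8  3 -3] [238 238 238 238 238 238 238 238 238 237 2
[... 3810 characters left out ...]
-4 -3 -4 -4  1 -1 -4] [238 238 235 217 155 118 167 221 236 238 238 238 238 238 235 219 158 111
 144 199]
146 [-3 -3 -4 -5 -3  0 -4 -5 -4 -3 -3 -3 -3 -4 -4 -4 -3  2  2  1] [237 237 233 214 153 123 174 225 237 238 238 238 238 238 235 216 152 104
 131 177]
147 [-4 -5 -5 -6 -3  0 -4 -5 -3 -4 -3 -3 -4 -3 -4 -6 -2  3  7  8] [232 233 229 211 162 138 182 225 236 238 238 238 238 237 233 212 147 101
 117 147]
148 [-5 -4 -3 -5 -2 -1 -3 -5 -4 -4 -4 -4 -4 -4 -4 -6 -3  2  7 13] [212 215 214 198 170 158 188 222 232 234 235 236 236 235 229 206 152 119
 125 136]
149 [-1 -1 -3 -2  0 -1 -2 -5 -5 -5 -4 -4 -4 -4 -4 -6 -4 -2  4 11] [154 160 164 162 156 157 175 198 211 216 219 221 223 224 220 203 174 159
 151 141]
```

Emit:
step_arm([
  [[-0.055, 0, 0, 0, 0, 0], [-0.045, 0, -0.02, 0, 0, 0], [0, -0.025, -0.046, 0, 0, 0], [0, -0.025, -0.046, 0, 0, 0], [0, -0.025, -0.046, 0, 0, 0], [0, -0.025, -0.046, 0, 0, 0], [0, -0.022, -0.046, 0, 0, 0], [0, 0, 0, 0, 0, 0], [0, 0, 0, 0, 0, 0]],
])

```text
time_s: 12.88
ee_pos: [0.4897, -0.1593, 0.2043]
eef_rot: [-0.353, 1.567, -0.355]
force: [-0.3, -0.2, -0.4]
grip_width: 0.06
```

```bash
python3 - <<'E'
from h import *
shot("wrist","w7");go([.49,-.160,.128],0)
big("w7",0,0,512,384,1.5,"w7b")
E
```

```text
shift tool mm [75.7 -0.9 -0.1] rot deg [-0.03  0.13  0.05] yaw now -0.03 pos [ 0.4899 -0.159   0.2037] t 12.93
```

View pics/w7b.png

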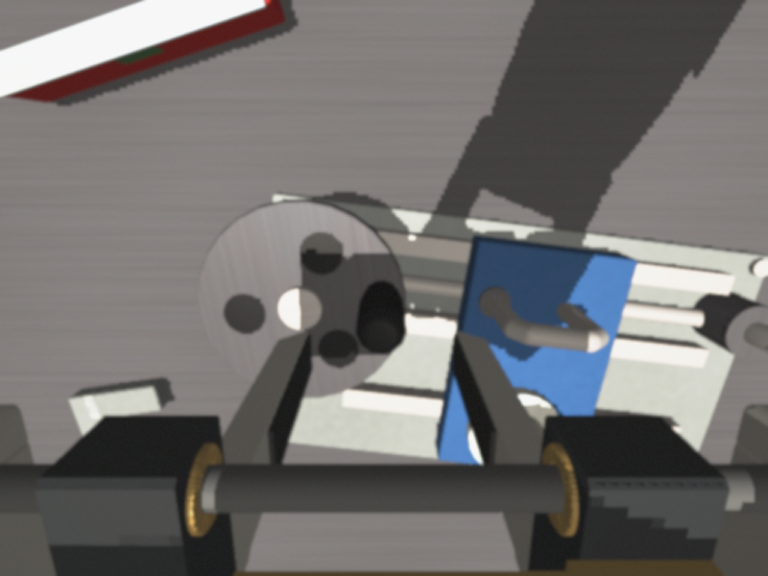

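Emit:
step_arm([
  [[0.038, 0, 0, 0, 0, 0], [0.038, 0, 0, 0, 0, 0], [0, 0, 0, 0, 0, 0]],
])

```text
time_s: 13.3
ee_pos: [0.4887, -0.1583, 0.1247]
eef_rot: [2.748, 1.567, 2.748]
force: [0.4, 0.1, 0.7]
grip_width: 0.0599
```

Emit:
step_arm([
  [[0, 0, 0, 0, 0, 0], [0, 0, 0, 0, 0, 0], [0, 0, 0, 0, 0, 0], [0, 0, 0, 0, 0, 0], [0, 0.0008, 0.013, 0, 0, 0], [0, -0.0026, 0.0128, 0, 0, 0], [0, 0, 0, 0, 0, 0]],
], fingers=0.01)

```text
time_s: 14.18
ee_pos: [0.5156, -0.1627, 0.127]
eef_rot: [-1.294, 1.568, -1.295]
force: [-2.8, -10.6, 4.1]
grip_width: 0.0255
```

Emit:
step_arm([
  [[0, 0, 0, 0, 0, 0], [0, 0, 0, 0, 0, 0], [0, 0, 0, 0, 0, 0]],
], fingers=0.06)

```text
time_s: 14.55
ee_pos: [0.5149, -0.1608, 0.1264]
eef_rot: [1.804, 1.571, 1.804]
force: [-0.4, 0.0, 0.6]
grip_width: 0.0519
```

Emit:
step_arm([
  [[-0.06, 0, 0, 0, 0, 0], [-0.02, 0.025, 0.045, 0, 0, 0], [0, 0.025, 0.045, 0, 0, 0], [0, 0.025, 0.045, 0, 0, 0], [0, 0.025, 0.045, 0, 0, 0], [0.04, 0.021, 0.03, 0, 0, 0], [0.055, 0, 0.015, 0, 0, 0], [0, 0, 0, 0, 0, 0], [0, 0, 0, 0, 0, 0]],
])

```text
time_s: 15.68
ee_pos: [0.7404, -0.0406, 0.1142]
eef_rot: [-0.11, 1.568, -0.112]
force: [0.3, -0.3, 0.5]
grip_width: 0.0599
```

```bash
python3 - <<'E'
from h import *
shot("wrist","w8");go([.52,.037,.3],-np.pi)
im=cv2.imread("pics/w8.png")[100:160,196:328]
g=np.clip((im.astype(float)-60)*255/190,0,255).astype(np.uint8)
cv2.imwrite("pics/w8d.png",cv2.resize(g,None,fx=6,fy=6,interpolation=cv2.INTER_NEAREST))
im=cv2.imread("pics/w8.png").astype(int)
for r in range(115,146): print(r,(im[r,242:264,2]-im[r,242:264,0]).tolist(), im[r,242:264].mean(1).astype(int).tolist())
E
```

```text
shift tool mm [-185.8   77.3 -220. ] rot deg [ 1.7992e+02  4.0000e-02 -3.8000e-01] yaw now -0.08 pos [ 0.7406 -0.0406  0.1151] t 15.72
115 [-4, -4, -4, -4, -4, -2, -1, 0, 0, 0, 0, 0, -1, -1, 0, 0, 1, 1, 1, 1, 2, 0] [233, 232, 231, 228, 226, 227, 233, 237, 238, 238, 239, 238, 239, 239, 238, 238, 237, 236, 234, 230, 211, 154]
116 [-3, -3, -4, -3, -3, -3, -2, 0, 0, 0, 0, 0, -1, -1, -1, 0, 1, 1, 1, 2, 3, 3] [239, 239, 239, 238, 238, 238, 238, 239, 239, 239, 239, 239, 240, 240, 240, 239, 239, 238, 238, 235, 220, 174]
117 [-3, -3, -3, -3, -3, -2, -1, -1, -1, -1, 0, 0, -1, -1, -1, 0, 0, 1, 1, 2, 4, 3] [240, 240, 240, 240, 240, 240, 240, 240, 240, 240, 239, 239, 240, 240, 240, 239, 239, 239, 238, 235, 221, 196]
118 [-3, -3, -3, -3, -3, -2, -2, -1, -1, -1, -1, -1, -1, -1, 0, 0, 0, 1, 1, 1, 3, 1] [240, 240, 240, 240, 240, 240, 240, 240, 240, 240, 240, 240, 240, 240, 239, 239, 239, 239, 238, 234, 221, 213]
119 [-3, -3, -3, -3, -3, -2, -2, -2, -2, -1, -1, 0, 0, 0, 0, 0, 1, 0, 0, 1, 2, -1] [240, 240, 240, 240, 240, 240, 240, 240, 240, 240, 240, 239, 239, 239, 238, 237, 237, 238, 238, 234, 222, 21
[... 4508 characters left out ...]
240, 240, 240, 238, 225, 175, 126, 155, 214, 236, 240, 240, 240, 240, 240, 237, 222, 162]
143 [-5, -4, -3, -2, -3, -3, -2, -4, -4, -3, 0, -3, -4, -3, -2, -3, -3, -3, -2, -4, -5, -3] [202, 232, 239, 240, 240, 240, 240, 238, 224, 170, 125, 162, 218, 236, 240, 240, 240, 240, 240, 237, 220, 156]
144 [-3, -4, -4, -3, -3, -3, -3, -3, -4, -4, -1, -5, -4, -3, -2, -3, -3, -3, -3, -4, -5, -2] [215, 232, 237, 237, 238, 238, 238, 237, 223, 173, 136, 174, 223, 237, 240, 240, 240, 240, 240, 236, 216, 149]
145 [-5, -4, -4, -5, -5, -4, -4, -4, -4, -5, -3, -5, -4, -4, -3, -3, -3, -3, -3, -4, -6, -1] [202, 216, 221, 224, 227, 229, 231, 231, 220, 186, 163, 191, 226, 237, 239, 239, 239, 240, 239, 233, 207, 145]
```

View pics/w8d.png

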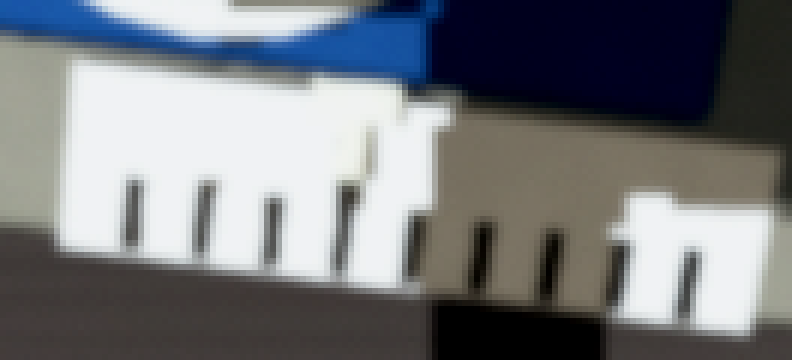

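```bash
cat >> h.py <<'E'
def rows(dws,dpsis,psi0=None):
    # world shifts (m) and yaw changes (deg) per row -> rows in tool axes
    psi=np.degrees(yaw()) if psi0 is None else psi0; out=[]
    for d,a in zip(dws,dpsis):
        r=Rdown(np.radians(psi)); t=r.inv().apply(d)
        out.append([round(float(v),4)+0 for v in t]+[-a,0,0]); psi+=a
    print(str(out)); return psi
E
python3 - <<'E'
from h import *
up=[0,0,.06];t=np.array([-.27,.40,.012])/11
p=rows([up]*3+[t]*9,[-10.4]*12)
p=rows([t]*2+[[0,0,0]]*3,[-10.4]*4+[0],p);print(p)
E
```

```text
[[-0.06, 0.0, 0.0, 10.4, 0, 0], [-0.06, 0.0, 0.0, 10.4, 0, 0], [-0.06, 0.0, 0.0, 10.4, 0, 0], [-0.0011, 0.0183, -0.0399, 10.4, 0, 0], [-0.0011, 0.0108, -0.0425, 10.4, 0, 0], [-0.0011, 0.003, -0.0438, 10.4, 0, 0], [-0.0011, -0.005, -0.0436, 10.4, 0, 0], [-0.0011, -0.0128, -0.042, 10.4, 0, 0], [-0.0011, -0.0201, -0.039, 10.4, 0, 0], [-0.0011, -0.0268, -0.0347, 10.4, 0, 0], [-0.0011, -0.0327, -0.0293, 10.4, 0, 0], [-0.0011, -0.0374, -0.0229, 10.4, 0, 0]]
[[-0.0011, -0.0409, -0.0158, 10.4, 0, 0], [-0.0011, -0.0431, -0.0081, 10.4, 0, 0], [0.0, 0.0, 0.0, 10.4, 0, 0], [0.0, 0.0, 0.0, 10.4, 0, 0], [0.0, 0.0, 0.0, 0, 0, 0]]
-166.47805550148
```

Emit:
step_arm([
  [[-0.06, 0.0, 0.0, 10.4, 0, 0], [-0.06, 0.0, 0.0, 10.4, 0, 0], [-0.06, 0.0, 0.0, 10.4, 0, 0], [-0.0011, 0.0183, -0.0399, 10.4, 0, 0], [-0.0011, 0.0108, -0.0425, 10.4, 0, 0], [-0.0011, 0.003, -0.0438, 10.4, 0, 0], [-0.0011, -0.005, -0.0436, 10.4, 0, 0], [-0.0011, -0.0128, -0.042, 10.4, 0, 0], [-0.0011, -0.0201, -0.039, 10.4, 0, 0], [-0.0011, -0.0268, -0.0347, 10.4, 0, 0], [-0.0011, -0.0327, -0.0293, 10.4, 0, 0], [-0.0011, -0.0374, -0.0229, 10.4, 0, 0]],
])

```text
time_s: 17.23
ee_pos: [0.5176, 0.2876, 0.3047]
eef_rot: [2.633, 1.566, 0.447]
force: [0.6, -0.5, 0.2]
grip_width: 0.0596
```

Emit:
step_arm([
  [[-0.0011, -0.0409, -0.0158, 10.4, 0, 0], [-0.0011, -0.0431, -0.0081, 10.4, 0, 0], [0.0, 0.0, 0.0, 10.4, 0, 0], [0.0, 0.0, 0.0, 10.4, 0, 0], [0.0, 0.0, 0.0, 0, 0, 0], [0.0, 0.0, 0.0, 0, 0, 0]],
])

```text
time_s: 17.98
ee_pos: [0.4696, 0.3593, 0.305]
eef_rot: [-2.796, 1.569, 0.586]
force: [0.1, -0.2, -1.0]
grip_width: 0.0599
```

```bash
python3 - <<'E'
from h import *
print(get_obs()["qpos"].round(2))
shot("wrist","w9");go([.47,.36,.3],np.radians(-166.5))
big("w9",0,0,512,384,1.5,"w9b")
E
```

```text
[ 0.59  0.34  1.24 -0.    1.56  1.92]
shift tool mm [ 4.6 -0.6 -0.5] rot deg [ 0.23 -0.08  0.03] yaw now -166.27 pos [0.4696 0.3593 0.3046] t 18.02
```

View pics/w9b.png

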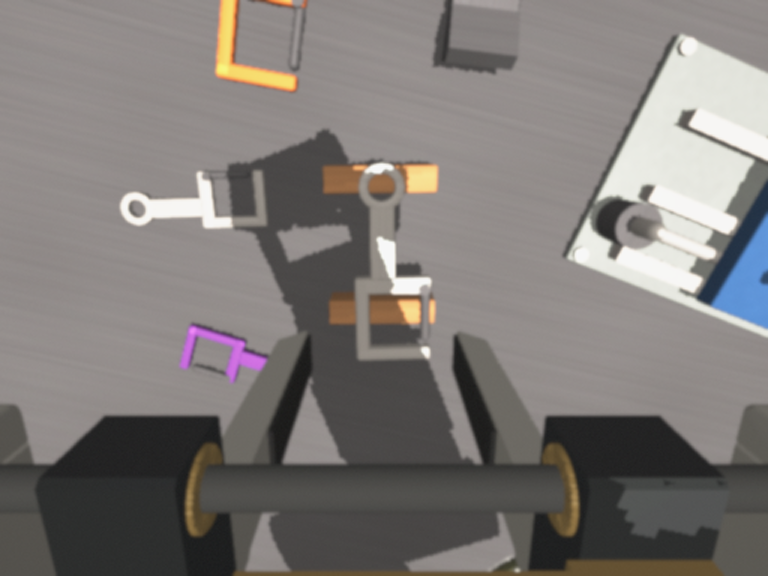

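```bash
python3 - <<'E'
from h import *
big("w9",225,100,305,245,4.1,"w9c")
E
```

```text
(no output)
```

View pics/w9c.png

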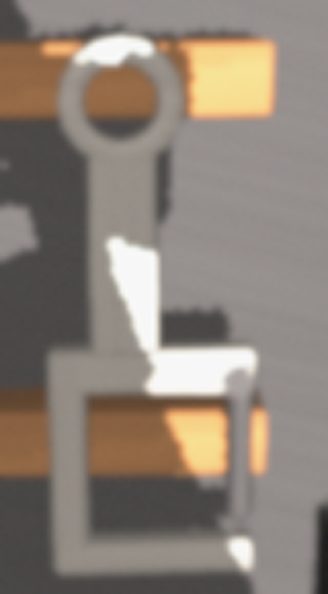

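```bash
python3 - <<'E'
from h import *
f=lambda a,b,z=.049:onz("w9",225+a/4.1-.4,100+b/4.1-.4,z)[:2]
r=f(120.3,97);s1=f(122.5,180);s2=f(125.5,330)
# spine outer edge & hook end
e1=f(48,352);e2=f(55,570)
d=s2-r;d/=np.linalg.norm(d);print("ring",r,"heading",np.degrees(np.arctan2(d[1],d[0])))
d2=e2-e1;print("spine hd",np.degrees(np.arctan2(d2[1],d2[0])),"ringdia",np.linalg.norm(f(58,97)-f(183,97)),np.linalg.norm(f(120,35)-f(120,158)))
n=np.array([-d[1],d[0]])
print("hook end",(f(150,573)-r)@d,"crossbar start",(f(70,347)-r)@d,"spine y",(e1-r)@n,(e2-r)@n)
print("shank w",np.linalg.norm(f(88,180)-f(157,180)),np.linalg.norm(f(92,330)-f(159,330)),(s1-r)@n,(s2-r)@n)
print("grip",r+.058*d)
E
```

```text
ring [0.52170015 0.37263177] heading -164.90186519755133
spine hd -165.34640718238492 ringdia 0.042605083559138134 0.04102714041545089
hook end 0.17718286181422324 crossbar start 0.08772483262267573 spine y -0.028125818333543193 -0.028790944213702124
shank w 0.02394738808800494 0.024046705281954624 0.00012062273867107908 0.0
grip [0.46570225 0.35752433]
```

```bash
python3 - <<'E'
from h import *
go([.4657,.3575,.028],np.radians(-165.1))
E
```

```text
shift tool mm [276.6   1.    4.6] rot deg [-1.17 -0.08  0.03] yaw now -166.27 pos [0.4696 0.3593 0.3046] t 18.02
```

Emit:
step_arm([
  [[0.055, 0.001, 0.0045, -1.2, 0, 0], [0.055, 0, 0, 0, 0, 0], [0.055, 0, 0, 0, 0, 0], [0.055, 0, 0, 0, 0, 0], [0.036, 0, 0, 0, 0, 0], [0.018, 0, 0, 0, 0, 0], [0, 0, 0, 0, 0, 0], [0, 0, 0, 0, 0, 0]],
])

```text
time_s: 19.02
ee_pos: [0.4663, 0.3581, 0.0313]
eef_rot: [-2.808, 1.568, 0.591]
force: [0.5, -0.0, -0.1]
grip_width: 0.0598
```

```bash
python3 - <<'E'
from h import *
go([.4657,.3575,.028],np.radians(-165.1))
shot("wrist","w10")
E
```

```text
shift tool mm [3.3 0.4 0.7] rot deg [-0.13 -0.14  0.05] yaw now -165.23 pos [0.4663 0.3581 0.0313] t 19.02
```

View pics/w10.png

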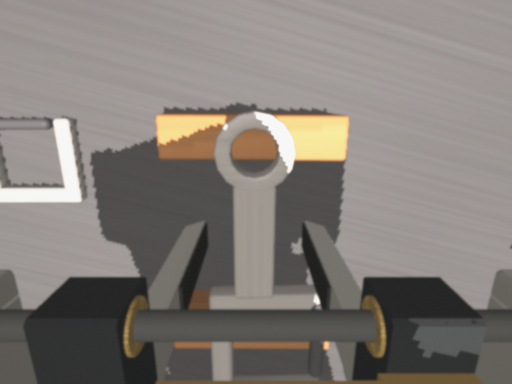

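Emit:
step_arm([
  [[0.003, 0, 0.001, 0, 0, 0], [0, 0, 0, 0, 0, 0], [0, 0, 0, 0, 0, 0], [0, 0, 0, 0, 0, 0], [0, 0, 0, 0, 0, 0], [0, 0, 0, 0, 0, 0], [0, 0, 0, 0, 0, 0]],
], fingers=0.01, squeeze=45)

```text
time_s: 19.95
ee_pos: [0.4646, 0.3573, 0.0266]
eef_rot: [-2.557, 1.571, 0.842]
force: [0.6, 0.7, 0.8]
grip_width: 0.0235
```

```bash
python3 - <<'E'
from h import *
p=rows([[0,0,.05]]*3+[np.array([.0434,-.276,0])/7]*7+[[0,0,0]]*2,[0]*3+[5.4]*7+[0]*2,-165.1);print(p)
E
```

```text
[[-0.05, 0.0, 0.0, 0, 0, 0], [-0.05, 0.0, 0.0, 0, 0, 0], [-0.05, 0.0, 0.0, 0, 0, 0], [0.0, 0.0397, 0.0041, -5.4, 0, 0], [0.0, 0.0391, 0.0079, -5.4, 0, 0], [0.0, 0.0382, 0.0115, -5.4, 0, 0], [0.0, 0.037, 0.0151, -5.4, 0, 0], [0.0, 0.0354, 0.0185, -5.4, 0, 0], [0.0, 0.0335, 0.0217, -5.4, 0, 0], [0.0, 0.0313, 0.0248, -5.4, 0, 0], [0.0, 0.0, 0.0, 0, 0, 0], [0.0, 0.0, 0.0, 0, 0, 0]]
-127.29999999999995
```

Emit:
step_arm([
  [[-0.03, 0, 0, 0, 0, 0], [-0.05, 0, 0, 0, 0, 0], [-0.06, 0, 0, 0, 0, 0], [0, 0, 0, 0, 0, 0], [0, 0, 0, 0, 0, 0]],
])

```text
time_s: 20.58
ee_pos: [0.464, 0.3569, 0.1651]
eef_rot: [0.389, 1.569, -2.495]
force: [0.1, 0.1, -3.9]
grip_width: 0.0238
```

```bash
python3 - <<'E'
from h import *
shot("wrist","w11");go([.508,.0813,.17],np.radians(-127.2))
E
```

```text
shift tool mm [ -5.1 277.6  27.4] rot deg [-38.05   0.19  -0.  ] yaw now -165.25 pos [0.4638 0.3568 0.1645] t 20.62
```

View pics/w11.png

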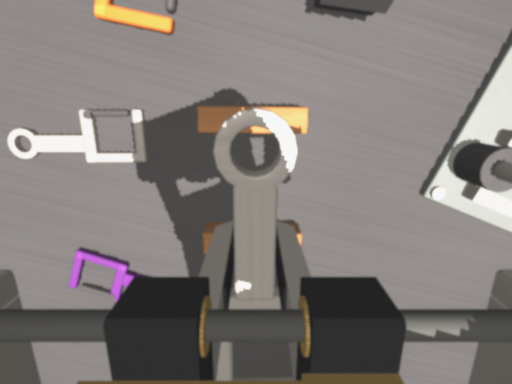

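Emit:
step_arm([
  [[0.0, 0.0397, 0.0041, -5.4, 0, 0], [0.0, 0.0391, 0.0079, -5.4, 0, 0], [0.0, 0.0382, 0.0115, -5.4, 0, 0], [0.0, 0.037, 0.0151, -5.4, 0, 0], [0.0, 0.0354, 0.0185, -5.4, 0, 0], [0.0, 0.0335, 0.0217, -5.4, 0, 0], [0.0, 0.0313, 0.0248, -5.4, 0, 0], [0.0, 0.0, 0.0, 0, 0, 0], [0.0, 0.0, 0.0, 0, 0, 0]],
])

```text
time_s: 21.75
ee_pos: [0.5067, 0.0814, 0.1653]
eef_rot: [-0.912, 1.569, -3.137]
force: [-1.4, 0.1, -2.9]
grip_width: 0.0237
```

```bash
python3 - <<'E'
from h import *
shot("wrist","w12");go([.508,.0813,.17],np.radians(-127.2))
big("w12",0,0,512,384,1.5,"w12b");big("w12",190,80,350,200,5,"w12c");big("w11",190,80,350,200,5,"w11c")
shot("side","side4");big("side4",200,130,360,280,5,"side4b")
E
```

```text
shift tool mm [-4.4  1.2 -0.4] rot deg [-0.27  0.06  0.08] yaw now -127.47 pos [0.5067 0.0817 0.1656] t 21.8
```

View pics/w12b.png

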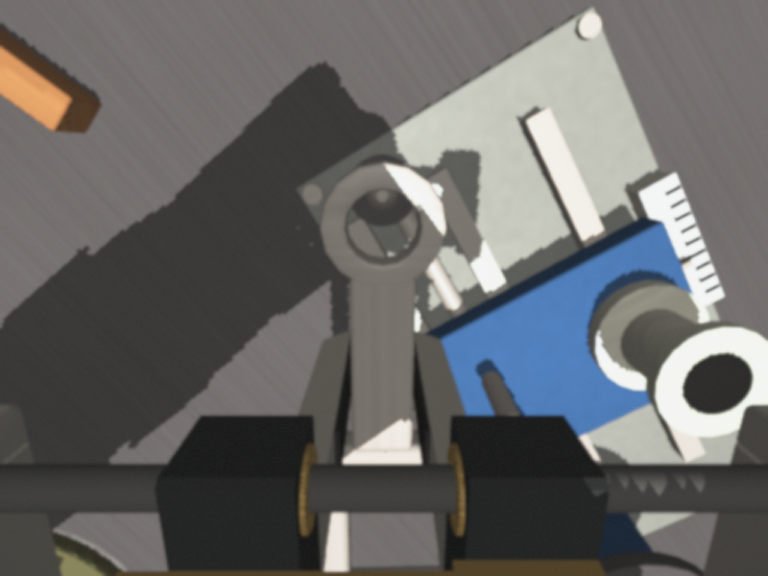

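View pics/w12c.png

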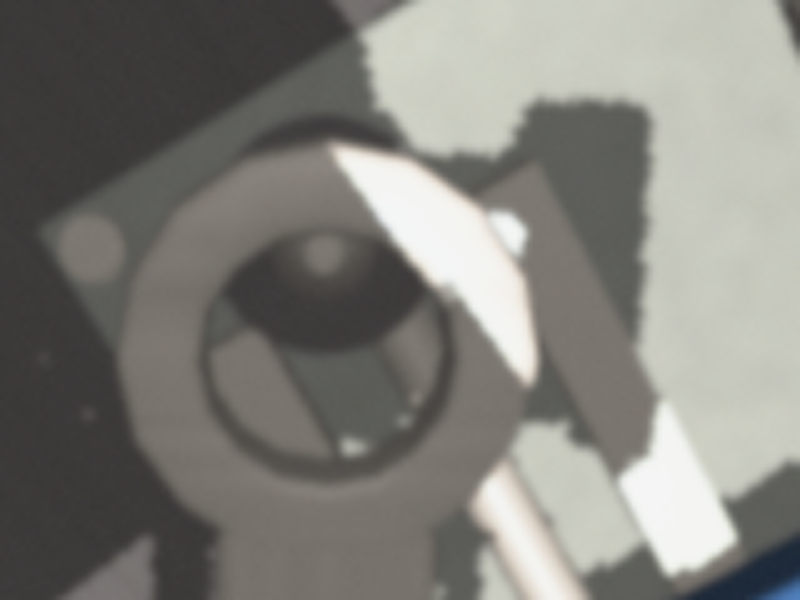

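View pics/side4b.png

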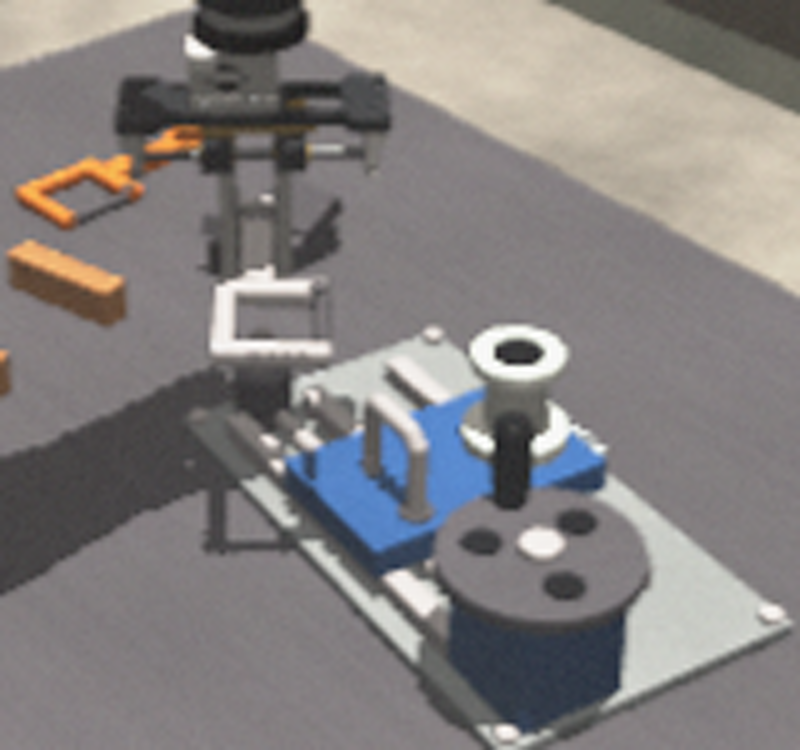

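```bash
python3 - <<'E'
from h import *
z=get_obs()["ee_pos"][2]
r=onz("w12",190+328/5-.4,80+357/5-.4,z+.022);p=onz("w12",190+323/5-.4,80+252/5-.4,.090)
q=onz("w12",190+323/5-.4,80+242/5-.4,.090)
T=get_obs()["ee_pos"];print("ring",r,"pin",p,q,"need",p-r,"ring-tcp",r-T,np.linalg.norm((r-T)[:2]),np.degrees(np.arctan2(*(T-r)[1::-1])))
print("outer dia",np.linalg.norm(onz("w12",190+120/5,151,z+.022)-onz("w12",190+540/5,151,z+.022)))
print(Rt().inv().apply(p-r))
E
```

```text
ring [0.54226933 0.12636142 0.18786092] pin [0.54294511 0.12836076 0.09      ] [0.5439281  0.12964288 0.09      ] need [ 0.00067577  0.00199935 -0.09786092] ring-tcp [0.03545207 0.04448801 0.022     ] 0.056886133011120714 -128.55101143068936
outer dia 0.04328812997511823
[ 0.09785998 -0.00058097 -0.00207376]
```

Emit:
step_arm([
  [[0.035, 0, -0.002, 0, 0, 0], [0.035, 0, 0, 0, 0, 0], [0, 0, 0, 0, 0, 0], [0, 0, 0, 0, 0, 0]],
])

```text
time_s: 22.35
ee_pos: [0.5089, 0.0832, 0.0978]
eef_rot: [2.342, 1.569, 0.118]
force: [0.0, 0.2, -3.1]
grip_width: 0.0232
```

```bash
python3 - <<'E'
from h import *
o=get_obs();print(o["ee_pos"],o["force"])
shot("wrist","w13")
big("w13",190,80,350,200,5,"w13c")
shot("side","side5");big("side5",200,150,360,270,5,"side5b")
E
```

```text
[0.50893837 0.08318569 0.09779511] [ 0.01642843  0.16929325 -3.09087449]
```

View pics/w13c.png

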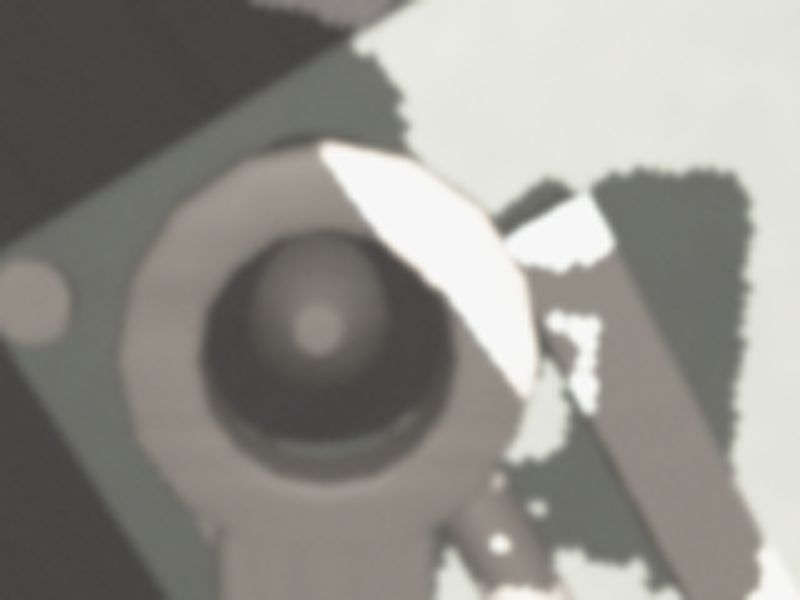

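View pics/side5b.png

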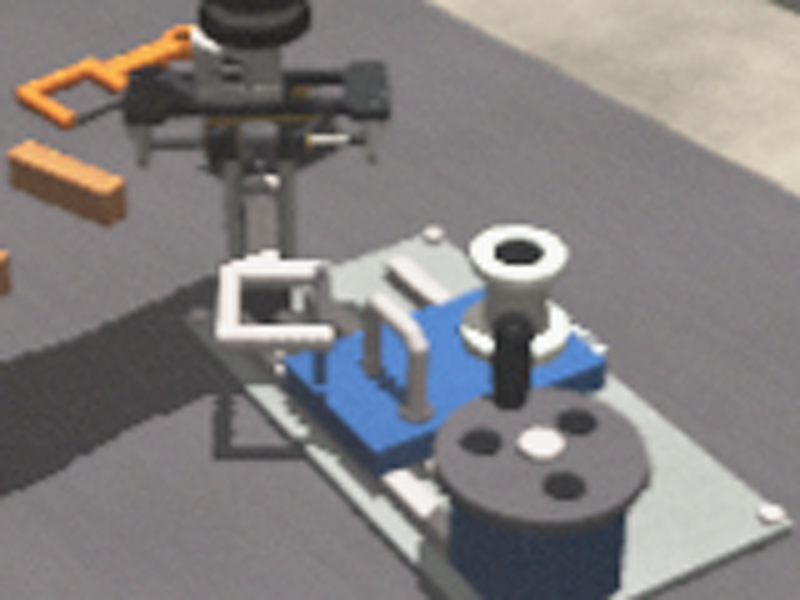

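```bash
python3 - <<'E'
from h import *
z=get_obs()["ee_pos"][2]
r=onz("w13",190+328/5-.4,80+357/5-.4,z+.022);p=onz("w13",190+318/5-.4,80+328/5-.4,.091)
print(r,p,Rt().inv().apply(p-r))
E
```

```text
[0.54436129 0.12819577 0.12005682] [0.54292188 0.12811632 0.091     ] [ 0.02905342 -0.00114458  0.0009829 ]
```

Emit:
step_arm([
  [[0.012, -0.001, 0.001, 0, 0, 0], [0.012, 0, 0, 0, 0, 0], [0.012, 0, 0, 0, 0, 0], [0.009, 0, 0, 0, 0, 0], [0, 0, 0, 0, 0, 0], [0, 0, 0, 0, 0, 0]],
])

```text
time_s: 23.2
ee_pos: [0.5072, 0.0825, 0.0518]
eef_rot: [2.284, 1.57, 0.059]
force: [0.3, -0.4, -2.9]
grip_width: 0.0232
```

```bash
python3 - <<'E'
from h import *
o=get_obs();print(o["ee_pos"],o["force"],o["moment"])
shot("wrist","w14")
big("w14",190,80,350,200,5,"w14c")
shot("side","side6");big("side6",200,150,360,270,5,"side6b")
E
```

```text
[0.50721447 0.08252897 0.05177691] [ 0.30216876 -0.4263726  -2.90352127] [0.01695147 0.03005168 0.0072882 ]
```

View pics/w14c.png

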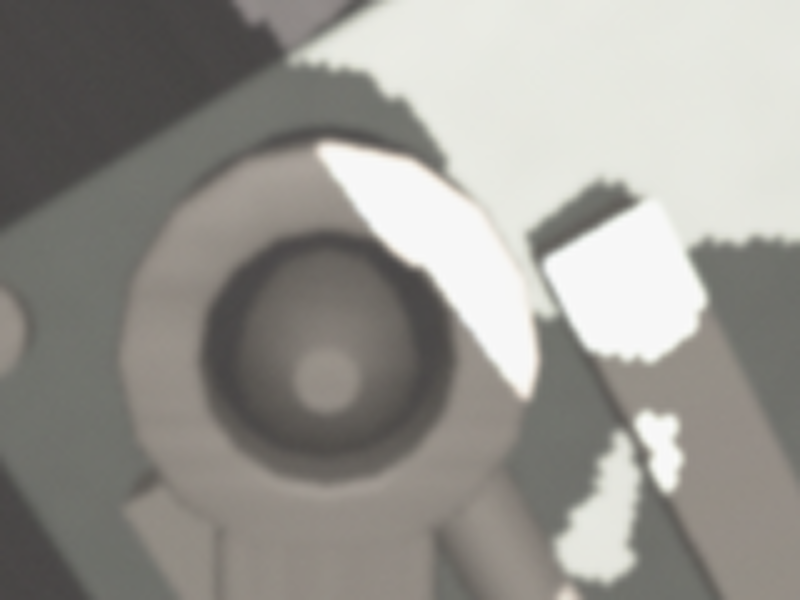

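View pics/side6b.png

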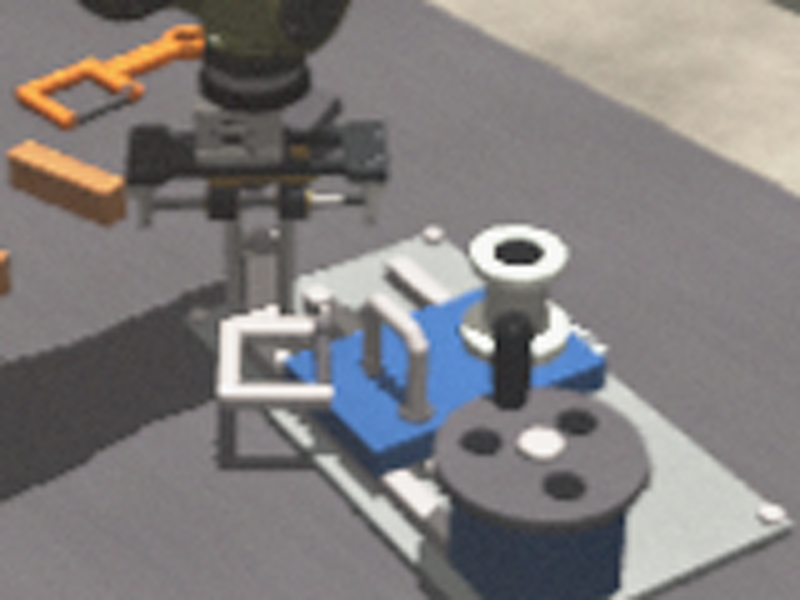

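```bash
python3 - <<'E'
from h import *
pin=np.array([.5429,.1281]);T=get_obs()["ee_pos"][:2];v=T-pin;print(v,np.linalg.norm(v),np.degrees(np.arctan2(v[1],v[0])),np.degrees(yaw()))
p=onz("w14",190+327/5-.4,80+378/5-.4,.091);print(p)
a=2.7;ds=[]
for i in range(12):
    f=lambda k:np.append(R.from_euler("z",a*k,degrees=True).apply(np.append(v,0))[:2],0)
    ds.append(f(i+1)-f(i))
rows(ds,[a]*12)
E
```

```text
[-0.03566811 -0.04556474] 0.05786501355262256 -128.05386713161735 -127.45429896975565
[0.54297345 0.12816135 0.091     ]
[[0.0, 0.0027, 0.0, -2.7, 0, 0], [0.0, 0.0027, 0.0, -2.7, 0, 0], [0.0, 0.0027, 0.0, -2.7, 0, 0], [0.0, 0.0027, 0.0, -2.7, 0, 0], [0.0, 0.0027, 0.0, -2.7, 0, 0], [0.0, 0.0027, 0.0, -2.7, 0, 0], [0.0, 0.0027, 0.0, -2.7, 0, 0], [0.0, 0.0027, 0.0, -2.7, 0, 0], [0.0, 0.0027, 0.0, -2.7, 0, 0], [0.0, 0.0027, 0.0, -2.7, 0, 0], [0.0, 0.0027, 0.0, -2.7, 0, 0], [0.0, 0.0027, 0.0, -2.7, 0, 0]]
```

Emit:
step_arm([
  [[0.003, 0, 0, 0, 0, 0], [0, 0.0027, 0, -2.7, 0, 0], [0, 0.0027, 0, -2.7, 0, 0], [0, 0.0027, 0, -2.7, 0, 0], [0, 0.0028, 0, -2.7, 0, 0], [0, 0.0027, 0, -2.7, 0, 0], [0, 0.0027, 0, -2.7, 0, 0]],
])

```text
time_s: 24.18
ee_pos: [0.5203, 0.0743, 0.0482]
eef_rot: [-1.317, 1.569, 3.025]
force: [-4.3, 0.9, -1.7]
grip_width: 0.0236
```

```bash
python3 - <<'E'
from h import *
o=get_obs();print(o["ee_pos"],o["force"],o["moment"],np.degrees(yaw()))
shot("wrist","w15");big("w15",0,0,512,384,1.5,"w15b")
shot("side","side7");big("side7",200,150,360,270,5,"side7b")
E
```

```text
[0.52032236 0.07425552 0.04823971] [-4.30755651  0.88357494 -1.68242101] [ 0.11359907  0.84588605 -0.33244482] -111.19770528280536
```

View pics/w15b.png

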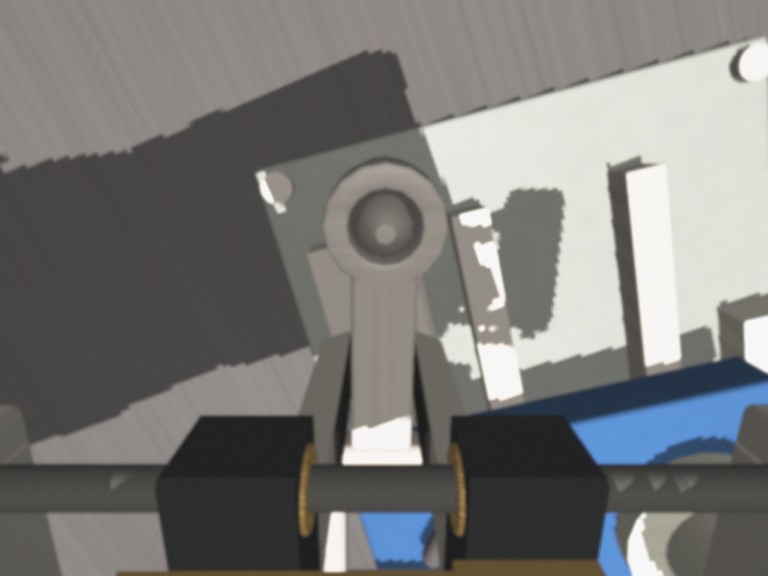

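View pics/side7b.png

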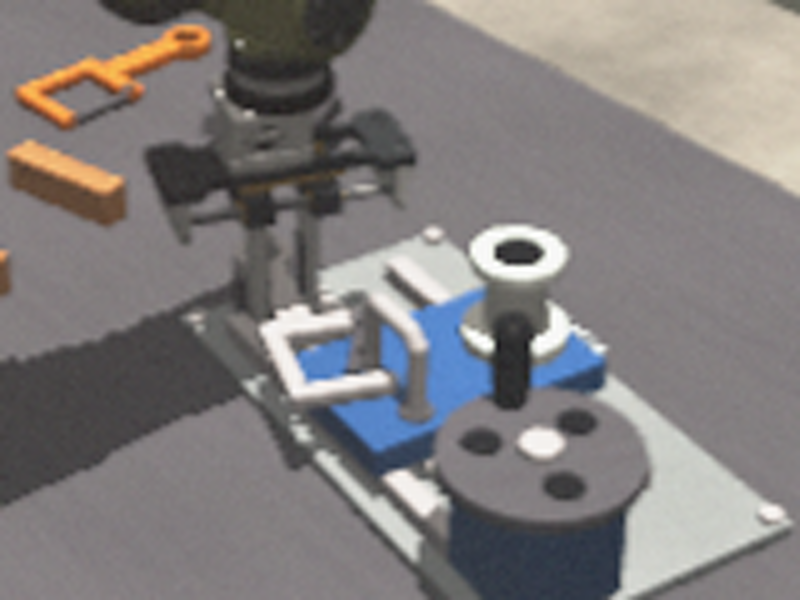

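Emit:
step_arm([
  [[0, 0.0027, 0, -2.7, 0, 0], [0, 0.0027, 0, -2.7, 0, 0], [0, 0.0027, 0, -2.7, 0, 0], [0, 0.0028, 0, -2.7, 0, 0], [0, 0.0027, 0, -2.7, 0, 0], [0, 0.0027, 0, -2.5, 0, 0], [0, 0, 0, 0, 0, 0]],
])

```text
time_s: 25.15
ee_pos: [0.537, 0.0701, 0.0487]
eef_rot: [1.505, 1.57, -0.158]
force: [-0.2, 0.3, -2.8]
grip_width: 0.0237
```

```bash
python3 - <<'E'
from h import *
o=get_obs();print(o["ee_pos"],o["force"],o["moment"],np.degrees(yaw()))
shot("wrist","w16");big("w16",0,0,512,384,1.5,"w16b")
shot("side","side8");big("side8",200,150,360,270,5,"side8b")
shot("top","top8");big("top8",230,125,390,225,5,"top8b")
E
```

```text
[0.53698008 0.07013843 0.04865672] [-0.19706543  0.31425295 -2.82343224] [-0.09994902 -0.04424183  0.04701361] -95.3089694147036
```

View pics/w16b.png

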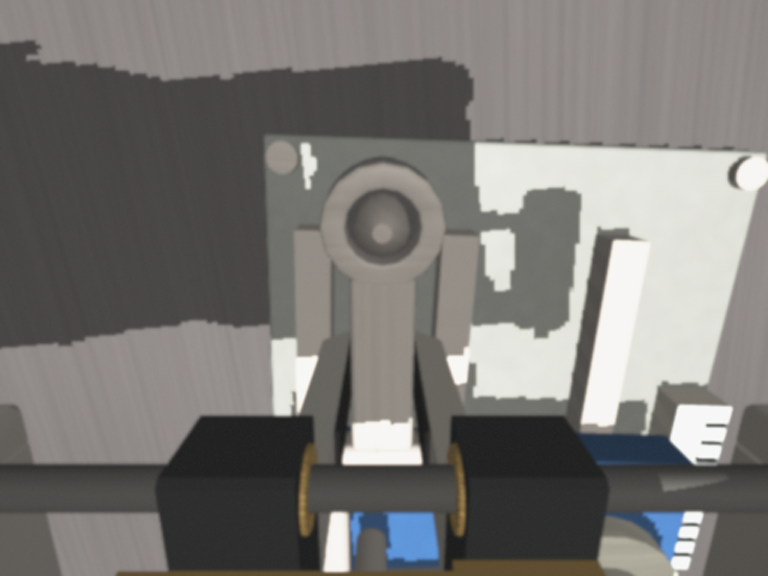

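View pics/side8b.png

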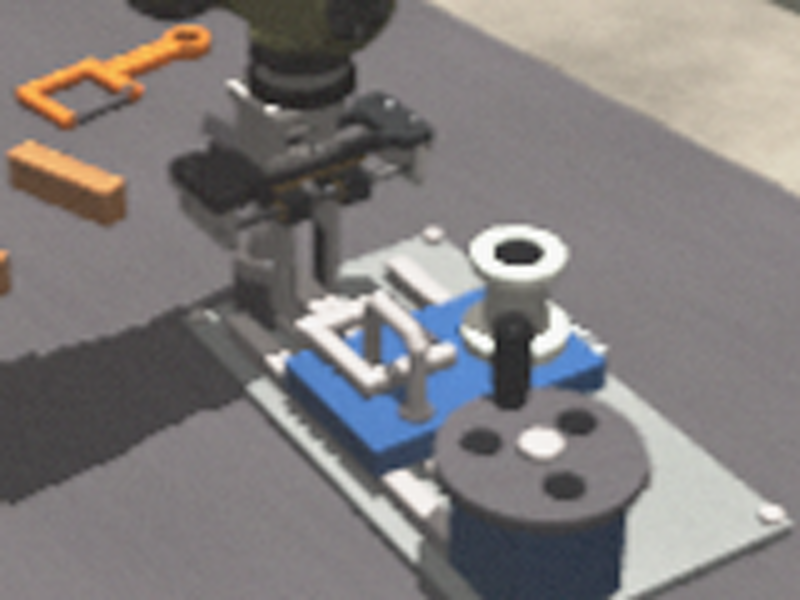

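View pics/top8b.png

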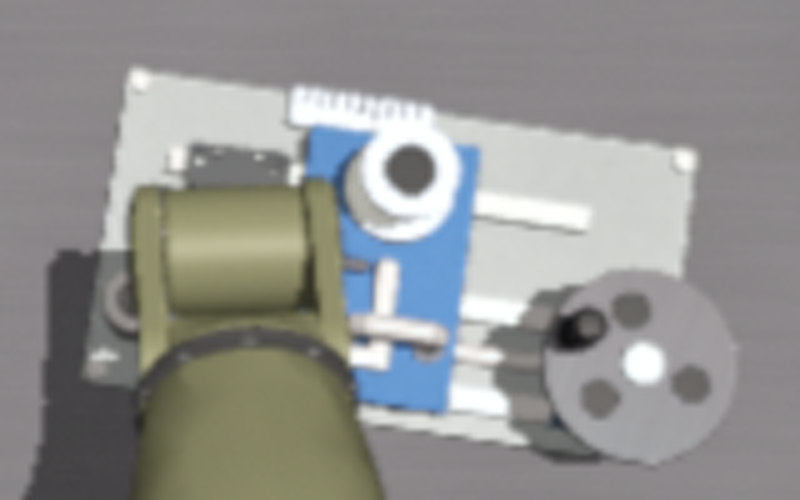

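Emit:
step_arm([
  [[0.001, 0, 0, 0, 0, 0], [0.001, 0, 0, 0, 0, 0], [0, 0, 0, 0, 0, 0]],
])

```text
time_s: 25.68
ee_pos: [0.5368, 0.0702, 0.0469]
eef_rot: [1.799, 1.57, 0.136]
force: [-1.6, 1.1, 4.5]
grip_width: 0.0235
```

Emit:
step_arm([
  [[0, 0, 0, 0, 0, 0], [0, 0, 0, 0, 0, 0], [0, 0, 0, 0, 0, 0], [0, 0, 0, 0, 0, 0]],
], fingers=0.055)

```text
time_s: 26.18
ee_pos: [0.5367, 0.0701, 0.0465]
eef_rot: [-1.176, 1.571, -2.839]
force: [-0.1, 0.8, 0.4]
grip_width: 0.0547
```

Emit:
step_arm([
  [[-0.02, 0, 0, 0, 0, 0], [-0.04, 0, 0, 0, 0, 0], [-0.06, 0, 0, 0, 0, 0], [-0.06, 0, 0, 0, 0, 0], [0, 0, 0, 0, 0, 0], [0, 0, 0, 0, 0, 0]],
])

```text
time_s: 26.92
ee_pos: [0.5363, 0.0701, 0.2256]
eef_rot: [-1.403, 1.57, -3.066]
force: [-0.9, -0.1, -0.6]
grip_width: 0.0551
```

```bash
python3 - <<'E'
from h import *
o=get_obs();print(o["ee_pos"],o["force"],o["time_s"],np.degrees(yaw()))
shot("wrist","w17");big("w17",0,0,512,384,1.5,"w17b")
shot("side","side9");big("side9",200,150,360,270,5,"side9b")
E
```

```text
[0.53632041 0.07013016 0.22558017] [-0.91506513 -0.09089677 -0.62902349] 26.925 -95.25194978264915
```

View pics/w17b.png

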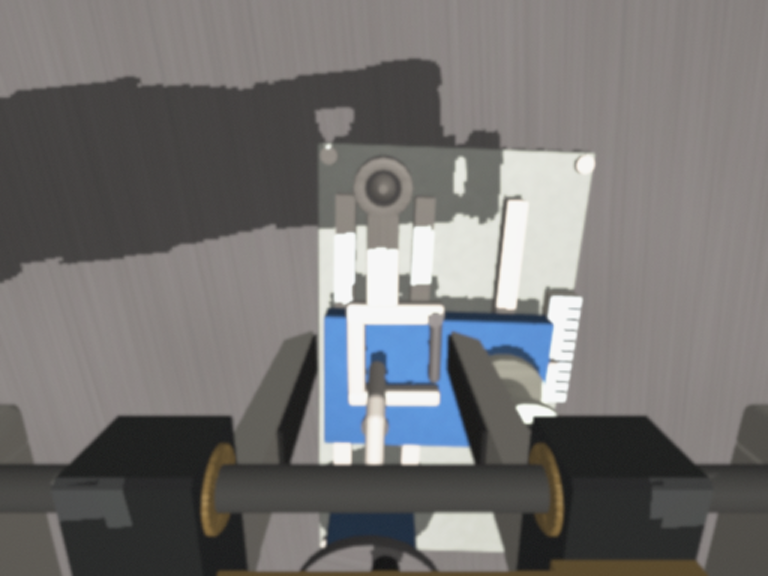

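View pics/side9b.png

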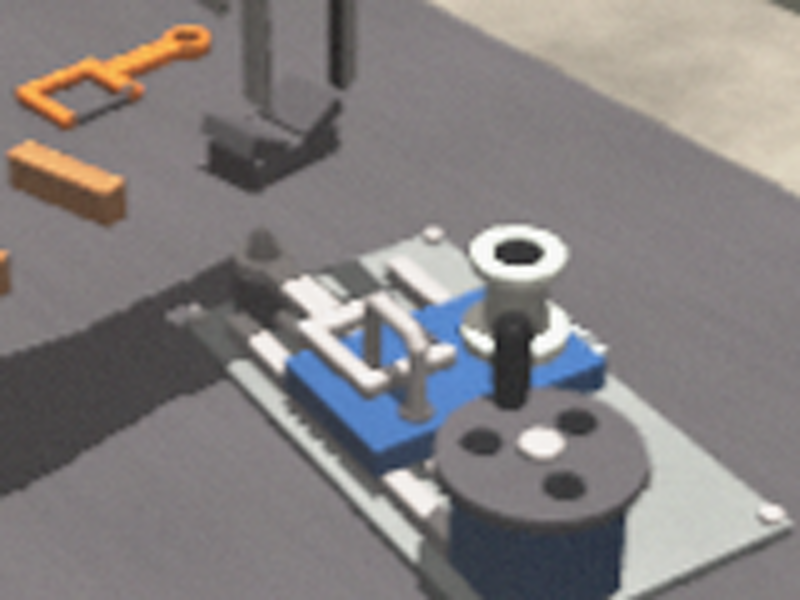

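```bash
python3 - <<'E'
from h import *
d=np.array([.204,-.108,0])/9
p=rows([d]*9+[[0,0,-.055]]*2+[[0,0,0]],[10.58]*9+[0]*3);print(p)
E
```

```text
[[0.0, 0.0237, 0.0099, -10.58, 0, 0], [0.0, 0.0215, 0.0141, -10.58, 0, 0], [0.0, 0.0185, 0.0178, -10.58, 0, 0], [0.0, 0.0149, 0.0208, -10.58, 0, 0], [0.0, 0.0109, 0.0232, -10.58, 0, 0], [0.0, 0.0064, 0.0248, -10.58, 0, 0], [0.0, 0.0017, 0.0256, -10.58, 0, 0], [0.0, -0.003, 0.0255, -10.58, 0, 0], [0.0, -0.0076, 0.0245, -10.58, 0, 0], [0.055, 0.0, 0.0, 0, 0, 0], [0.055, 0.0, 0.0, 0, 0, 0], [0.0, 0.0, 0.0, 0, 0, 0]]
-0.03564092288122467
```

Emit:
step_arm([
  [[0.0, 0.0237, 0.0099, -10.58, 0, 0], [0.0, 0.0215, 0.0141, -10.58, 0, 0], [0.0, 0.0185, 0.0178, -10.58, 0, 0], [0.0, 0.0149, 0.0208, -10.58, 0, 0], [0.0, 0.0109, 0.0232, -10.58, 0, 0], [0.0, 0.0064, 0.0248, -10.58, 0, 0], [0.0, 0.0017, 0.0256, -10.58, 0, 0], [0.0, -0.003, 0.0255, -10.58, 0, 0], [0.0, -0.0076, 0.0245, -10.58, 0, 0], [0.055, 0.0, 0.0, 0, 0, 0], [0.055, 0.0, 0.0, 0, 0, 0], [0.0, 0.0, 0.0, 0, 0, 0]],
])

```text
time_s: 28.52
ee_pos: [0.7383, -0.0377, 0.1103]
eef_rot: [3.04, 1.56, 3.04]
force: [0.7, -0.2, 0.4]
grip_width: 0.0551
```

Emit:
step_arm([
  [[0, 0, 0, 0, 0, 0], [0, 0, 0, 0, 0, 0]],
])

```text
time_s: 28.78
ee_pos: [0.7417, -0.038, 0.1195]
eef_rot: [-0.109, 1.567, -0.11]
force: [0.0, -0.2, -0.3]
grip_width: 0.0548
```

```bash
python3 - <<'E'
from h import *
o=get_obs();print(o["ee_pos"],np.degrees(yaw()),o["time_s"])
shot("wrist","w18")
im=cv2.imread("pics/w18.png")[95:165,186:318]
cv2.imwrite("pics/w18d.png",cv2.resize(im,None,fx=6,fy=6,interpolation=cv2.INTER_CUBIC))
shot("top","top9")
E
```

```text
[ 0.74174382 -0.03795336  0.11954441] -0.02850997554397893 28.775
```

View pics/w18d.png

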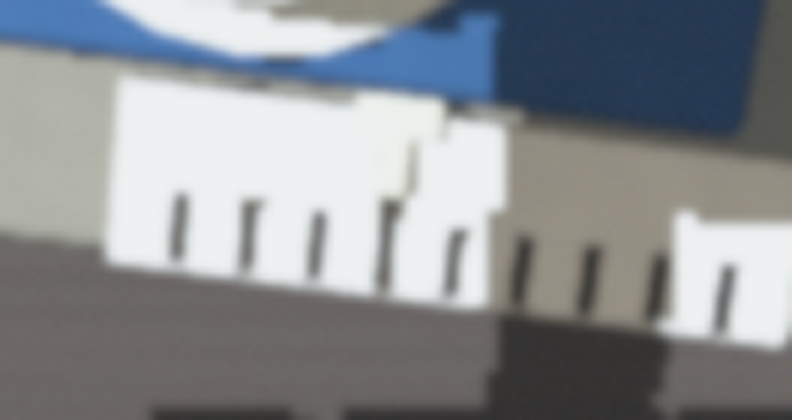

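View pics/top9.png

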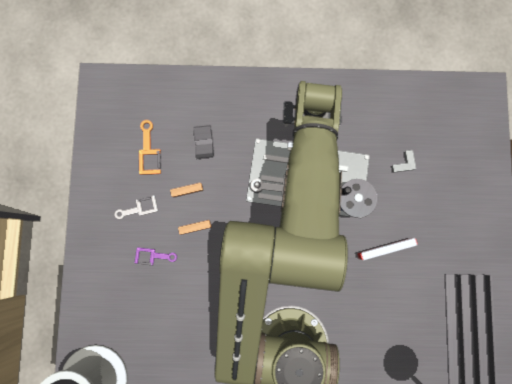

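```bash
python3 - <<'E'
from h import *
print(ticket.hand_in())
E
```

```text
the job is handed in; nothing more can be done
None
```

The job is done and handed in at about 29 s, with the tie link on the pin and hooked to the eye.

**What I did**
- I cranked the handwheel clockwise about 2.25 turns, which moved the carriage about 27 mm. I did it in two goes, with a close look at the scale in between.
- I gripped the larger steel link by its shank, lifted it off the packers and lowered its ring over the pin.
- I swung the hook about 32° around the pin against the eye. The force rose to about 4 N on the gate, then dropped to about 0.
- I lowered the link until it touched down (4.5 N), opened the fingers and backed away.

**Last checks**
- **Pointer:** the tip is on the long line to within about 0.5 mm, judged from the wrist camera after hooking.
- **Link:** in the wrist and side pictures it lies flat, with the ring down on the pin's shoulder, the eye leg inside the hook and the gate straight across the mouth.
- **Bench:** in the last top picture the spirit level, V-block, magnet and look-alike links appear where they were. The robot was touching nothing.

**Readings that disagreed**
- The first pointer readings differed by 1–3 mm because of sun glare, shadow and viewing angle. The closer views settled it.
- The side camera put the pin about 4 mm off the other views, so I used the wrist camera's value for the pin.

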